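Close the battery case

TASK

The battery pack is standing on its edge in the open white case and sticks up above the rim, so the lid cannot go on. Tip the pack over so that it lies flat inside the case, then set the lid on, lowering it gently rather than letting it drop, until it sits fully home and level on the rim all round, and let go. Leave the coffee cup standing.

Things in the scene. Friction and masses are not known exactly. Their poses are not given: they have to be found in the camera images.
- case: Open white plastic case, loose, 0.9 kg, any yaw. Outside 176 (x) x 156 (y) x 62 mm (z), walls and floor 5 mm, inside 166 x 146 mm. Origin: centre of its underside; x along the long side, z up; rim 62 mm up. A light push does not slide it. The pack starts beside the long wall on the case's -y side, its centre 44 to 49 mm from the middle; the free space is on the +y side.
- pack_mid (a point): Centre of the loose black battery pack, 130 (x) x 38 (y) x 92 mm (z), about 0.5 kg. It starts on a 130 x 38 mm face on the case floor, own z up, top 97 mm above the bench, along the case's long walls within 3 degrees. Pushed across its broad face near the top, it passes its balance after about 30 mm and falls flat by itself; its centre is then 24 mm above the case's origin.
- lid_grip (a point): Centre of the handle bar of the loose white lid (0.28 kg): grasp here. Bar 100 (x) x 14 (y) x 14 mm, gap under it 21 mm. Plate 176 x 156 x 5 mm, its top 28 mm below this point; frame under the plate, 160 x 140 mm, 10 mm deep, enters the case with 3 mm to spare a side. Starts 43 mm above the bench. Seated: x along the case's x (either way), point 95 mm above the case's origin, centred.
- cup: Lidded cardboard coffee cup, 104 mm high, 77 mm in diameter at the top, standing on the bench; origin at the centre of its underside, z up. Not to be knocked over.
Things that resemble listed ones, but are neither listed nor needed, are in the scene too. What is shaped like the part that bears pack_mid but pink or purple is not meant.

How it is judged:
On the way, in this order (a step that is already met when the one before it is completed fails the run):
1. the battery pack lies flat inside the case (z of pack_mid in the frame of case between 0 and 0.03 m and horizontal distance between pack_mid and case below 0.06 m), for 0.2 s.
2. the lid is seated on the case (z of lid_grip in the frame of case between 0.09 and 0.0975 m and horizontal distance between lid_grip and case below 0.008 m and angle between the x axis of lid_grip and the x axis of case, either way round below 0.08 rad), for 0.2 s.
At the end, for the whole second after the job is handed in: The pack lies flat in the case (its centre less than 30 mm above the case's underside); the lid sits on the rim within 2.5 mm of fully down, centred within 8 mm, its long side along the case's within 0.08 rad, level within 0.04 rad; the case stands level on the bench; lid and case are at rest (all of step 1 and all of step 2 and angle between each of lid_grip, case's own z axis and vertical below 0.04 rad and height (world z) of case below 0.005 m and linear speed of each of lid, case below 0.02 m/s); the robot touches nothing.
It fails at once if the lid is dropped onto the case (it moves faster than 0.6 m/s close above it) (linear speed of lid above 0.6 m/s and horizontal distance between lid_grip and case below 0.04 m and z of lid_grip in the frame of case below 0.14 m).
It fails at once if the coffee cup is knocked over (angle between cup's own z axis and vertical above 0.6 rad).
It also fails if it takes over 56 s, if anything falls off the work surface, if the arm or the gripper's body presses on something with over 40 N, if the wrist force passes 120 N, or if a joint passes its speed limit or range.

ROBOT

A 6-joint arm with a two-finger parallel gripper is mounted at the origin on the work surface. World frame = base frame: x ahead of the robot, y to its left, z up, the work surface at z = 0. Lengths are in m, angles in rad, forces in N, time in s.
With the tool pointing down it reaches from about 0.375 to 0.975 m from the base axis. Payload 3.8 kg.
Tool frame: the origin (TCP) lies midway between the tips of the shut fingers; the grasp point (between the pads) lies 19 mm behind it; y points along the fingers, x is the direction in which the jaws open and shut, and the axes are right-handed (so a half turn about y gives the same grasp; the last joint's range is limited). The gripper opens to 88 mm and grips with 3 to 60 N. Pads are 18 mm wide; open, the fingers measure 123 mm over their backs; the gripper's body (75 mm by 187 mm) begins 45 mm behind the grasp point.
Start: joints at [-1.303, 0.264, 1.604, -0, 1.274, -0.037], TCP at [0.203, -0.644, 0.205] pointing down, gripper open.
Joint ranges: [-2.63, 2.63], [-0.94, 2.18], [0.31, 2.57], [-1.31, 4.45], [0, 2.66], [-2.55, 2.55]. Speed limits (rad/s): [2.57, 2.57, 3.14, 3.14, 3.14, 3.14].

INTERFACE

Orientations are given as a 3x3 rotation matrix whose columns are the frame's x, y, z axes.
In Python, from bench import state, camera, camera_params, hand_in gives the robot as it stands.
- The arm moves only by the tool play_rows, never from a script. Its argument "increments" is a list that holds one entry, the list of rows, each a list of 7 numbers: the turn, a rotation vector about the tool's x, y, z in degrees, then the shift along the tool's x, y, z in cm, then the gripper's target within -1 to 1 (fully open at 1, half-way at 0, shut at -1). A call has 1 to 5 rows; each row shifts and turns the commanded pose from where the row before left it, along the tool's axes as they then stand; what a row does not reach is not made up. A row lasts 1/10 s, in which the tool goes at most 50 mm and 8.59 degrees, less where a joint would pass 70% of its speed; a pose out of reach is approached as far as the arm can. A call with a gripper value outside its range is refused whole. The fingers move at their own pace and stop on an object; "squeeze" is the grip in N (left out, the last holds). Time passes only in rows, so rows that do not move let the fingers close. It gives the time, the measured TCP pose, the force and the opening at its end, in the units of the state.
- state(): the state, without advancing time (a new reading comes with each control period).
- camera(name): name is "scene" or "top" or "wrist"; returns the picture (400x640x3 uint8, red, green, blue); there is no depth.
- camera_params(name): a dict with "fov_y" (degrees; the focal length in pixels is half the picture's height over the tangent of half this angle, whatever the lens; pixels are square), "cx", "cy" (the principal point, pixels), "k1" (the pictures are not rectified: a ray, as slopes to the right and down, at radius r is drawn at 1 + k1 r^2 times it, then the intrinsics apply), "rvec" (rotation vector, rad) and "tvec" (3), from world to camera coordinates, as OpenCV has them. Camera axes: x right, y down, z forward; pixel columns grow to the right and rows downward; lengths in m; the calibration is good to about 2 mm. A picture is of the moment at which its call begins: read the wrist's pose just before it. camera_params takes no time and is no camera call; for the wrist camera it gives the pose at the moment of the call.
- hand_in(): hands the job in, once; it reports no verdict.
The state is a dict: "t": time; "qpos": joint angles; "joint_velocities": joint speeds; "joint_torque": joint torques, N m; "ee_pos": TCP position; "tool_rot": TCP orientation; "ft_force": force on the tool from outside, world axes, zero at the start; "wrist_torque": the same for the moment, N m; "gripper_width": finger opening in m.
Only numpy, scipy, OpenCV 4.12 (cv2) and the standard library are available. Lean on these libraries where they do the work, as an engineer would, in place of code of your own. Each camera call takes 0.05 s, during which the arm holds its last target.

## Working session

There is one attempt and no reset: what is moved stays moved. The work goes in short steps, Python scripts to look and compute and a tool call to move; the robot and the scene stay as the last step left them, time stands still between calls to the robot, and variables do not carry over. Pictures are saved under pics/ and viewed, and the job is handed in when it is done.

Besides the shell and the picture viewer there is one more tool, called after ">>>" in YAML: its name, and indented under it one key for each argument. play_rows: Moves the arm, as the interface text tells. Its arguments: {"type":"object","properties":{"increments":{"type":"array","items":{"type":"array","items":{"type":"array","items":{"type":"number"}}}},"squeeze":{"type":"number"}},"required":["increments"]}

```bash
mkdir -p pics; ls
python3 - <<'E'
from bench import *
import cv2
for n in ["scene","top","wrist"]:
    p=camera_params(n); print(n,p)
    cv2.imwrite(f"pics/{n}0.png",camera(n)[:,:,::-1])
s=state(); print(s)
E
```

```text
pics
scene {'fov_y': 53.02072445142268, 'cx': 322.2639966449464, 'cy': 202.6969735199153, 'k1': -0.022399734124950953, 'rvec': array([ 2.10457112,  0.8211302 , -0.39794114]), 'tvec': array([-0.40705536, -0.16393715,  1.16639142])}
top {'fov_y': 44.95947831351893, 'cx': 322.09252295577477, 'cy': 194.82040524768667, 'k1': -0.1416042818662563, 'rvec': array([ 2.14250709, -2.2004879 ,  0.12354133]), 'tvec': array([0.00960562, 0.53463977, 1.1838158 ])}
wrist {'fov_y': 68.97637471591077, 'cx': 315.37643718417945, 'cy': 195.9608604885403, 'k1': -0.010847807066726082, 'rvec': array([-2.31013839,  1.69547181,  0.28314848]), 'tvec': array([-0.67296873, -0.04576109,  0.3924056 ])}
{'t': 0.15, 'qpos': array([-1.30288397e+00,  2.64547944e-01,  1.60505364e+00, -3.57795454e-05,
        1.27371939e+00, -3.68859745e-02]), 'joint_velocities': array([ 0.00072508, -0.00302497, -0.00412005, -0.00105978, -0.00037396,
        0.00038877]), 'joint_torque': array([-2.39267538e-04, -5.02848458e+01, -3.57472479e+01,  7.28524430e-02,
        2.50327983e-02, -1.06153482e-04]), 'ee_pos': array([ 0.20240038, -0.64329637,  0.20379935]), 'tool_rot': array([[ 3.00110402e-01, -4.90509717e-04,  9.53904348e-01],
       [-9.53902909e-01,  1.65760328e-03,  3.00110802e-01],
       [-1.72840224e-03, -9.99998506e-01,  2.95653423e-05]]), 'ft_force': array([ 0.68432686, -0.38166142, -0.09326221]), 'wrist_torque': array([-0.01323113,  0.01457918, -0.00512568]), 'gripper_width': 0.08857653052062804}
```

View pics/scene0.png

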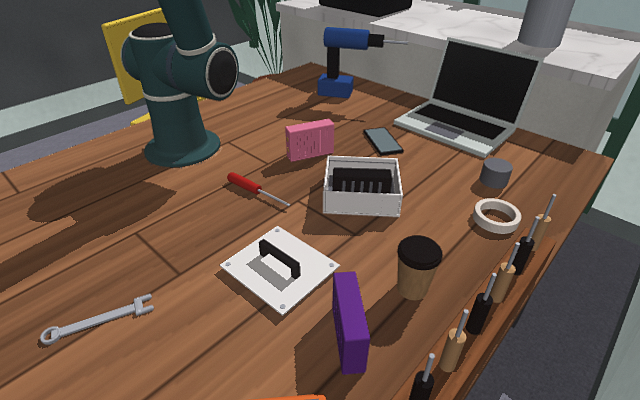

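View pics/top0.png

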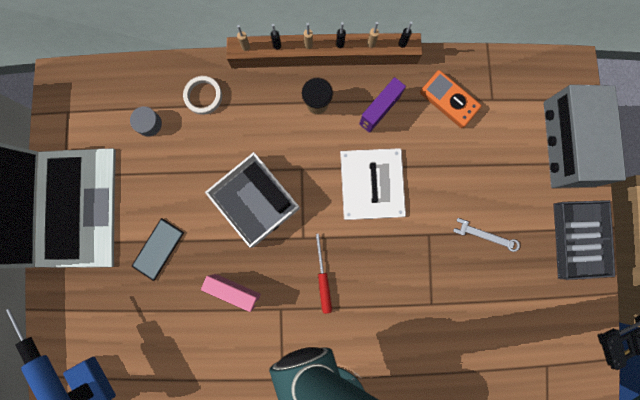

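View pics/wrist0.png

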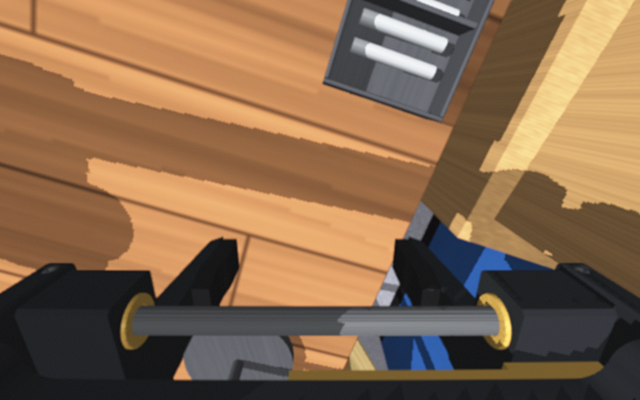

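Top view: the case is centred near (252,198), with the black pack inside it at about (268,187). The lid is at (374,183) and the cup at (317,93). Other pack-shaped blocks are pink at (229,293) and purple at (383,104). Only the black block in the white case fits the description. I'll confirm that in an enlarged crop.

```bash
cat > h.py <<'E'
import numpy as np, cv2
from bench import *
def K(p):
    f=200/np.tan(np.radians(p['fov_y']/2)); return np.array([[f,0,p['cx']],[0,f,p['cy']],[0,0,1]])
def ray(n,uv,p=None):
    p=p or camera_params(n)
    # drawn = ray*(1+k1 r^2)
    u=cv2.undistortPoints(np.array([[uv]],float),K(p),np.array([p['k1'],0,0,0.]))[0,0]
    R=cv2.Rodrigues(p['rvec'])[0]; c=-R.T@p['tvec']; d=R.T@np.array([u[0],u[1],1]); return c,d
def at_z(n,uv,z,p=None):
    c,d=ray(n,uv,p); return c+d*(z-c[2])/d[2]
def proj(n,P,p=None):
    p=p or camera_params(n)
    return cv2.projectPoints(np.array(P,float).reshape(-1,3),p['rvec'],p['tvec'],K(p),np.array([p['k1'],0,0,0.]))[0][:,0]
def crop(src,dst,x0,y0,x1,y1,s):
    im=cv2.imread(src)[y0:y1,x0:x1]; cv2.imwrite(dst,cv2.resize(im,None,fx=s,fy=s,interpolation=cv2.INTER_CUBIC))
E
python3 - <<'E'
from h import *
crop('pics/top0.png','pics/c1.png',195,140,315,260,5)
crop('pics/top0.png','pics/c2.png',325,140,425,230,6)
crop('pics/scene0.png','pics/c3.png',310,145,410,225,7)
E
```

```text
(no output)
```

View pics/c1.png

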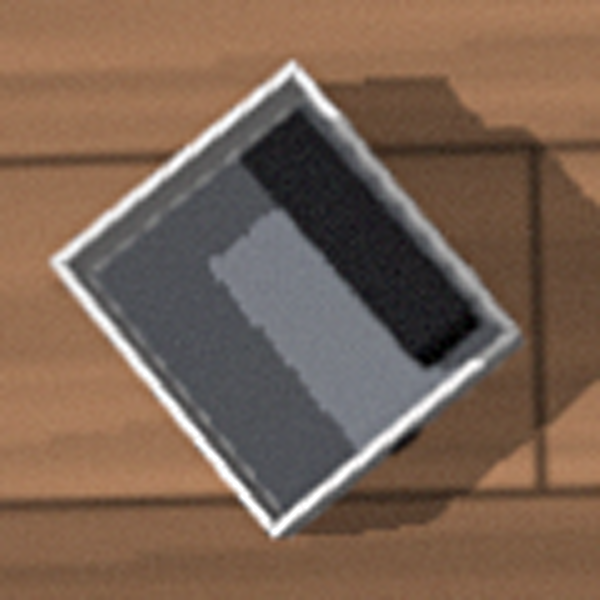

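View pics/c2.png

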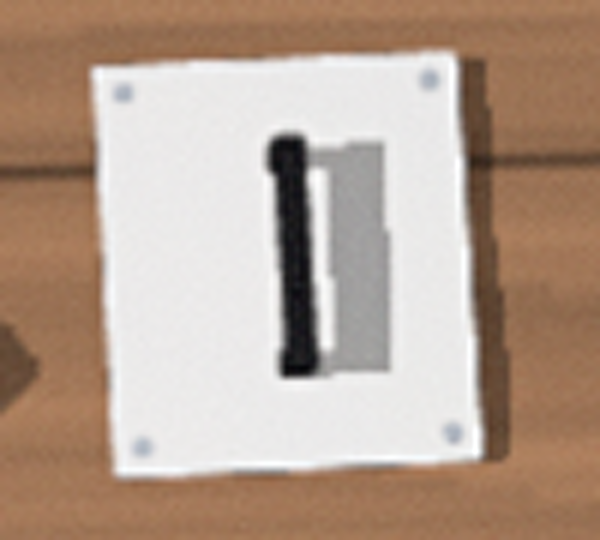

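View pics/c3.png

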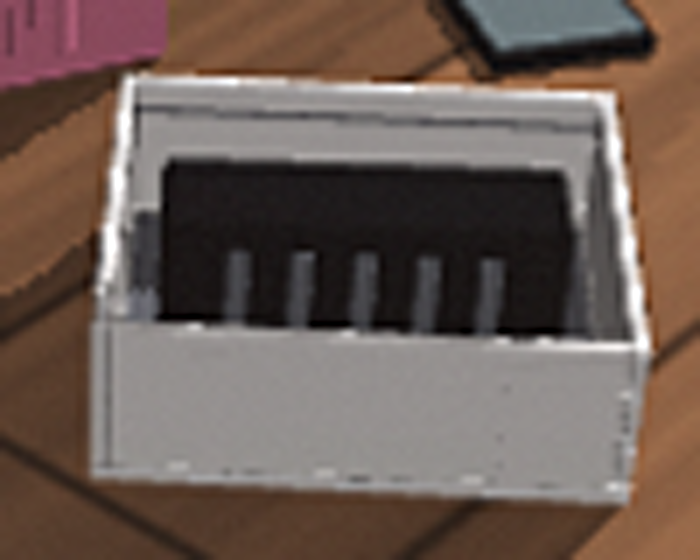

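```bash
cat > m.py <<'E'
from h import *
def un(c,x0,y0,s): return [(c[0]+.5)/s-.5+x0,(c[1]+.5)/s-.5+y0]
def quad(name,pts,x0,y0,s,z):
    W=np.array([at_z('top',un(c,x0,y0,s),z)[:2] for c in pts])
    L=[np.linalg.norm(W[i]-W[(i+1)%4]) for i in range(4)]
    a=[np.degrees(np.arctan2(*(W[(i+1)%4]-W[i])[::-1])) for i in range(4)]
    print(name,'\n',W.round(4).tolist(),'c',W.mean(0).round(4),'L',np.round(L,4),'ang',np.round(a,1)); return W
E
python3 - <<'E'
from m import *
quad('case',[(293,62),(518,332),(275,537),(53,261)],195,140,5,.062)
quad('pack',[(300,108),(478,325),(427,368),(243,157)],195,140,5,.097)
quad('lid',[(92,66),(457,51),(483,458),(115,475)],325,140,6,.015)
for c in [(288,137),(300,376)]: print(at_z('top',un(c,325,140,6),.05))
print('cup',at_z('top',(317,93),.104))
W=at_z('top',(317,93),.104); print(proj('scene',W))
for z in (.0,.2): print(proj('top',[.2,-.644,z]))
E
```

```text
case 
 [[0.6418, 0.1627], [0.5053, 0.0545], [0.4089, 0.1744], [0.5461, 0.2823]] c [0.5255 0.1685] L [0.1742 0.1539 0.1746 0.1531] ang [-141.6  128.8   38.2  -51.3]
pack 
 [[0.6124, 0.1549], [0.5062, 0.0719], [0.4865, 0.0964], [0.5895, 0.1825]] c [0.5487 0.1264] L [0.1347 0.0314 0.1342 0.0358] ang [-142.   128.8   39.9  -50.2]
lid 
 [[0.6489, -0.0536], [0.6518, -0.2107], [0.4767, -0.2139], [0.4739, -0.0578]] c [ 0.5628 -0.134 ] L [0.1572 0.1751 0.1561 0.175 ] ang [ -88.9 -179.    91.     1.4]
[ 0.61008698 -0.1321506   0.05      ]
[ 0.51059593 -0.13323646  0.05      ]
cup [0.77454209 0.00171398 0.104     ]
[[418.08053508 246.13203395]]
[[567.61541922 315.68516498]]
[[610.25971598 327.05722017]]
```

Both crops confirm it. The black, ribbed pack stands in the white case on its -y side. The case is at (0.5255, 0.1685) with yaw about 38.3°, and the pack's offset of y = -47 mm fits the 44–49 mm given. The measured sizes also match. The lid is at about (0.562, -0.133) with yaw about 1°. Next I'll work out the pre-push move.

```bash
cat > g.py <<'E'
from h import *
from scipy.spatial.transform import Rotation as Ro
def go(p,zyaw):
    """print turn about tool y then remaining shift in tool axes AFTER the turn; target has tool y down, tool z at zyaw deg"""
    s=state(); R=s['tool_rot']; a=np.radians(zyaw)
    z=np.array([np.cos(a),np.sin(a),0]); y=np.array([0,0,-1.]); x=np.cross(y,z)
    T=np.c_[x,y,z]
    print('t',s['t'],'pos',s['ee_pos'].round(4),'rotvec deg',np.degrees(Ro.from_matrix(R.T@T).as_rotvec()).round(2),'shift cm after turn',(100*T.T@(np.array(p)-s['ee_pos'])).round(2))
def cf(x,y,c=(.5255,.1685),yaw=38.3):
    a=np.radians(yaw); return np.array(c)+x*np.array([np.cos(a),np.sin(a)])+y*np.array([-np.sin(a),np.cos(a)])
E
python3 - <<'E'
from g import *
p=cf(-.008,-.106); print(p); go([*p,.20],38.3)
E
```

```text
[0.58491837 0.08035547]
t 0.15 pos [ 0.2024 -0.6433  0.2038] rotvec deg [-2.000e-02 -2.084e+01 -1.000e-01] shift cm after turn [-33.08   0.38  74.87]
```

>>> play_rows:
  increments:
    - [[0, -7, 0, 0, 0, 0, -1], [0, -7, 0, 0, 0, 0, -1], [0, -6.8, 0, 0, 0, 0, -1], [0, 0, 0, -1.95, 0, 4.4, -1], [0, 0, 0, -1.95, 0, 4.4, -1]]

```text
t: 0.65
ee_pos: [0.2472, -0.5582, 0.2038]
tool_rot: [[0.617, -0.0, 0.787], [-0.787, 0.001, 0.617], [-0.001, -1.0, 0.001]]
ft_force: [0.8, -0.5, -0.5]
gripper_width: 0.0501
```

>>> play_rows:
  increments:
    - [[0, 0, 0, -1.95, 0, 4.4, -1], [0, 0, 0, -1.95, 0, 4.4, -1], [0, 0, 0, -1.95, 0, 4.4, -1], [0, 0, 0, -1.95, 0, 4.4, -1], [0, 0, 0, -1.95, 0, 4.4, -1]]

```text
t: 1.15
ee_pos: [0.3602, -0.344, 0.2046]
tool_rot: [[0.619, 0.0, 0.785], [-0.785, 0.0, 0.619], [-0.0, -1.0, 0.0]]
ft_force: [2.0, -0.2, 0.4]
gripper_width: 0.0102
```

>>> play_rows:
  increments:
    - [[0, 0, 0, -1.95, 0, 4.4, -1], [0, 0, 0, -1.95, 0, 4.4, -1], [0, 0, 0, -1.95, 0, 4.4, -1], [0, 0, 0, -1.95, 0, 4.4, -1], [0, 0, 0, -1.95, 0, 4.4, -1]]

```text
t: 1.65
ee_pos: [0.4726, -0.1312, 0.2048]
tool_rot: [[0.619, 0.0, 0.785], [-0.785, -0.0, 0.619], [0.0, -1.0, 0.0]]
ft_force: [0.7, -0.2, -0.1]
gripper_width: 0.0005
```

Run:
```python
from g import *
p=cf(-.008,-.106); go([*p,.2],38.3)
```

```text
t 1.65 pos [ 0.4726 -0.1312  0.2048] rotvec deg [-0.01 -0.04  0.02] shift cm after turn [-9.64  0.48 21.93]
```

>>> play_rows:
  increments:
    - [[0, 0, 0, -1.93, 0, 4.4, -1], [0, 0, 0, -1.93, 0, 4.4, -1], [0, 0, 0, -1.93, 0, 4.4, -1], [0, 0, 0, -1.93, 0, 4.4, -1], [0, 0, 0, -1.93, 0, 4.4, -1]]

```text
t: 2.15
ee_pos: [0.5856, 0.0808, 0.2046]
tool_rot: [[0.62, -0.0, 0.785], [-0.785, -0.0, 0.62], [0.0, -1.0, -0.0]]
ft_force: [0.2, -0.4, 0.5]
gripper_width: 0.0006
```

Run:
```python
from g import *
im=camera('wrist'); cv2.imwrite('pics/w1.png',im[:,:,::-1]); cv2.imwrite('pics/t1.png',camera('top')[:,:,::-1])
p=cf(-.008,-.106); go([*p,.083],38.3); print(camera_params('wrist'))
```

```text
t 2.25 pos [0.5869 0.0838 0.2043] rotvec deg [-0.09  0.25 -0.07] shift cm after turn [ 0.15 12.13 -0.37]
{'fov_y': 68.97637471591077, 'cx': 315.37643718417945, 'cy': 195.9608604885403, 'k1': -0.010847807066726082, 'rvec': array([-2.56016356,  1.23399199,  0.20568374]), 'tvec': array([-0.2981209 ,  0.43912917,  0.5557157 ])}
```

View pics/w1.png

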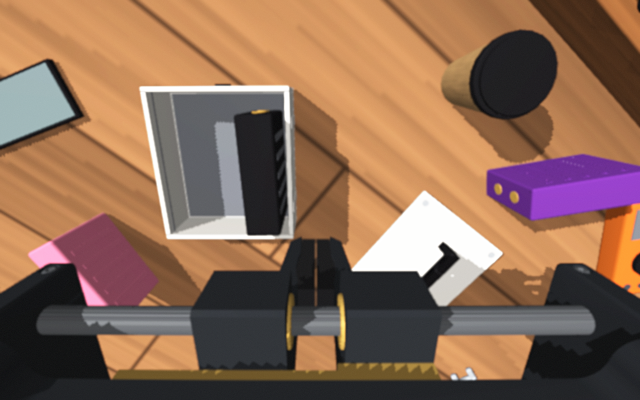

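The wrist view has the case at corners (141,87), (293,87), (295,240) and (168,240). The pack is along the right wall, with the closed fingers to the right of it and the cup clear at (515,75). Lowering.

>>> play_rows:
  increments:
    - [[0, 0, 0, 0, 4.0, 0, -1], [0, 0, 0, 0, 4.0, -0.3, -1], [0, 0, 0, 0, 4.0, 0, -1], [0, 0, 0, 0, 0, 0, -1]]

```text
t: 2.65
ee_pos: [0.5765, 0.0758, 0.0782]
tool_rot: [[0.619, -0.013, 0.785], [-0.785, -0.001, 0.619], [-0.007, -1.0, -0.011]]
ft_force: [-1.3, -0.1, 0.2]
gripper_width: 0.0006
```

Run:
```python
from g import *
im=camera('scene'); cv2.imwrite('pics/s2.png',im[:,:,::-1]); crop('pics/s2.png','pics/s2c.png',300,110,440,230,5)
p=cf(-.008,-.106); go([*p,.083],38.3)
```

```text
t 2.7 pos [0.5792 0.0761 0.0816] rotvec deg [ 0.39 -0.06 -0.24] shift cm after turn [ 0.02 -0.14  0.71]
```

View pics/s2c.png

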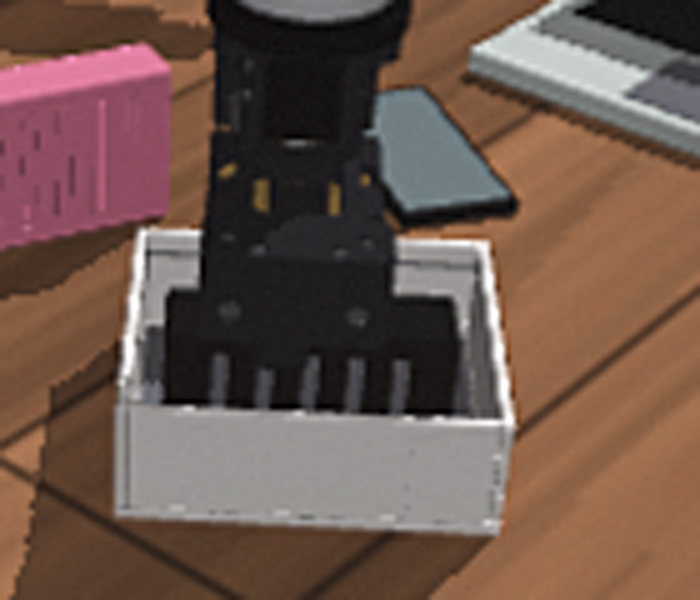

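Run:
```python
from g import *
p=camera_params('scene'); R=cv2.Rodrigues(p['rvec'])[0]; print(-R.T@p['tvec'])
tcp=state()['ee_pos'];print(tcp)
q=lambda x,y,z:[*cf(x,y),z]
P=[q(-.088,-.078,.062),q(.088,-.078,.062),q(.088,.078,.062),q(-.088,.078,.062),q(-.073,-.0664,.097),q(.057,-.0664,.097),tcp,tcp+[0,0,.064]]
for a in proj('scene',P): print(a.round(1),((a-[300,110])*5).round())
```

```text
[ 0.98971221 -0.48047629  0.58536372]
[0.57922172 0.07606678 0.08159771]
[322.7 190.6] [113. 403.]
[402.5 194.3] [513. 422.]
[397.2 157.4] [486. 237.]
[327.2 154.5] [136. 222.]
[330.  174.9] [150. 324.]
[389.7 177.5] [449. 338.]
[355.9 192.4] [280. 412.]
[357.7 167. ] [288. 285.]
```

Run:
```python
from g import *
im=cv2.imread('pics/s2.png')[110:230,300:440].astype(float)
im=np.clip((im/255)**.4*255,0,255).astype(np.uint8)
cv2.imwrite('pics/s2d.png',cv2.resize(im,None,fx=5,fy=5,interpolation=cv2.INTER_CUBIC))
im=camera('top'); cv2.imwrite('pics/t2.png',im[:,:,::-1])
im=cv2.imread('pics/t2.png')[140:260,195:345].astype(float)
im=np.clip((im/255)**.5*255,0,255).astype(np.uint8)
cv2.imwrite('pics/t2d.png',cv2.resize(im,None,fx=5,fy=5,interpolation=cv2.INTER_CUBIC))
print(state()['ee_pos'])
```

```text
[0.58190926 0.07638036 0.08440637]
```

View pics/s2d.png

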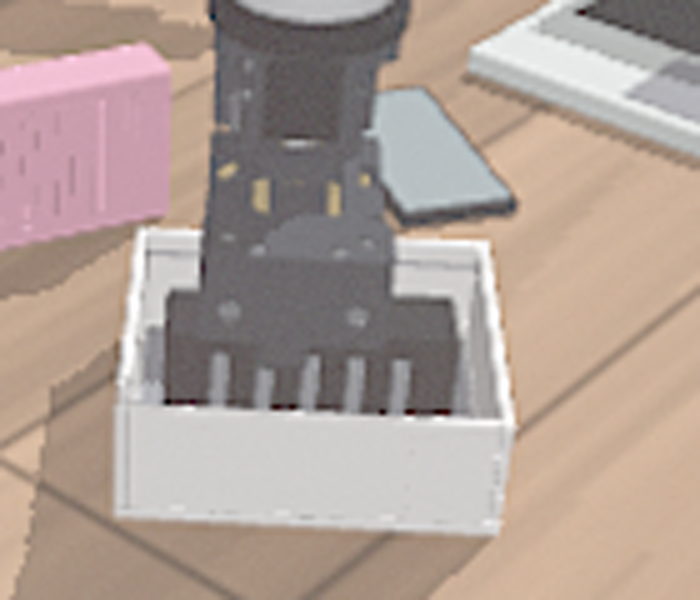

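View pics/t2d.png

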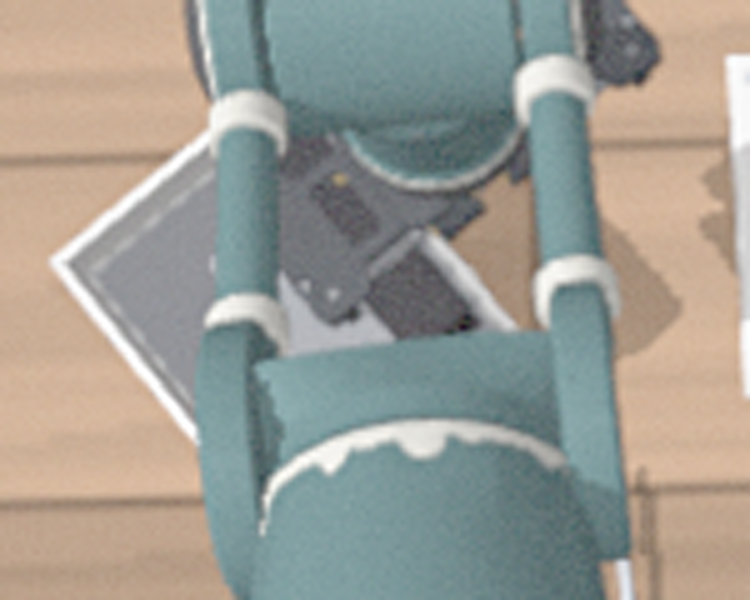

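Run:
```python
from g import *
R=np.array([[0.619,-0.013,0.785],[-0.785,-0.001,0.619],[-0.007,-1.0,-0.011]]);t=np.array([0.5765,0.0758,0.0782])
def box(x,y,z):
    P=[t+R@np.array([a,b,c]) for a in x for b in y for c in z]
    return proj('scene',P)
for b in [((-.0175,.0175),(-.06,0),(-.009,.009)),((-.0935,.0935),(-.064,-.13),(-.0375,.0375))]:
    q=(box(*b)-[300,110])*5; print(q.round().tolist())
im=cv2.imread('pics/s2d.png')
for (b,col) in [(((-.0175,.0175),(-.06,0),(-.009,.009)),(0,0,255)),(((-.0935,.0935),(-.064,-.13),(-.0375,.0375)),(255,0,0))]:
    h=cv2.convexHull(((box(*b)-[300,110])*5).astype(np.int32)); cv2.polylines(im,[h],True,col,1)
cv2.imwrite('pics/s2e.png',im)
```

```text
[[262.0, 274.0], [305.0, 277.0], [254.0, 391.0], [295.0, 393.0], [261.0, 321.0], [305.0, 324.0], [252.0, 440.0], [295.0, 442.0]]
[[201.0, 171.0], [370.0, 179.0], [207.0, 35.0], [385.0, 43.0], [181.0, 423.0], [384.0, 434.0], [188.0, 273.0], [402.0, 284.0]]
```

View pics/s2e.png

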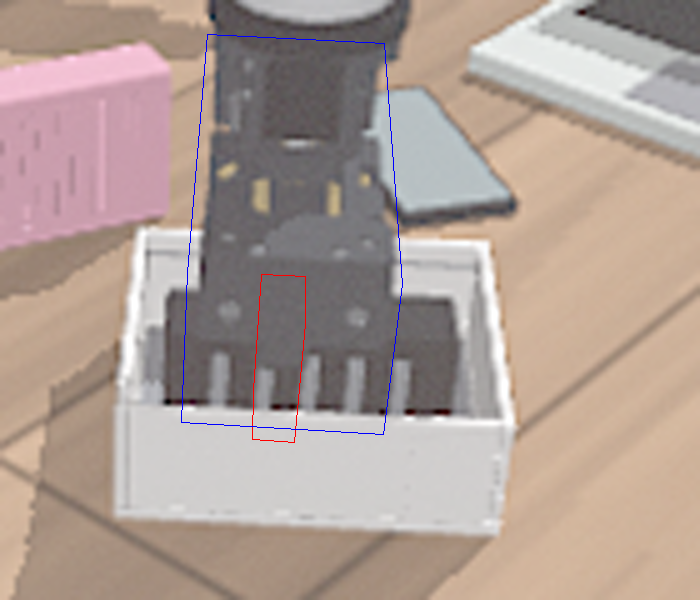

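Run:
```python
from g import *
s=state(); t=s['ee_pos'];R=s['tool_rot']; print(s['t'],t,s['ft_force'])
im=camera('scene'); s2=state(); print(s2['t'],s2['ee_pos'])
cv2.imwrite('pics/s3.png',im[:,:,::-1])
im=np.clip((cv2.imread('pics/s3.png')[110:230,300:440]/255.)**.4*255,0,255).astype(np.uint8)
im=cv2.resize(im,None,fx=5,fy=5,interpolation=cv2.INTER_CUBIC)
def box(x,y,z):
    P=[t+R@np.array([a,b,c]) for a in x for b in y for c in z]
    return proj('scene',P)
for (b,col) in [(((-.0175,.0175),(-.06,0),(-.009,.009)),(0,0,255)),(((-.0935,.0935),(-.064,-.13),(-.0375,.0375)),(255,0,0))]:
    h=cv2.convexHull(((box(*b)-[300,110])*5).astype(np.int32)); cv2.polylines(im,[h],True,col,1)
cv2.imwrite('pics/s3e.png',im)
```

```text
2.75 [0.58190926 0.07638036 0.08440637] [-0.2047842   0.18074615  0.24583857]
2.8 [0.58374412 0.07660682 0.08632752]
```

View pics/s3e.png

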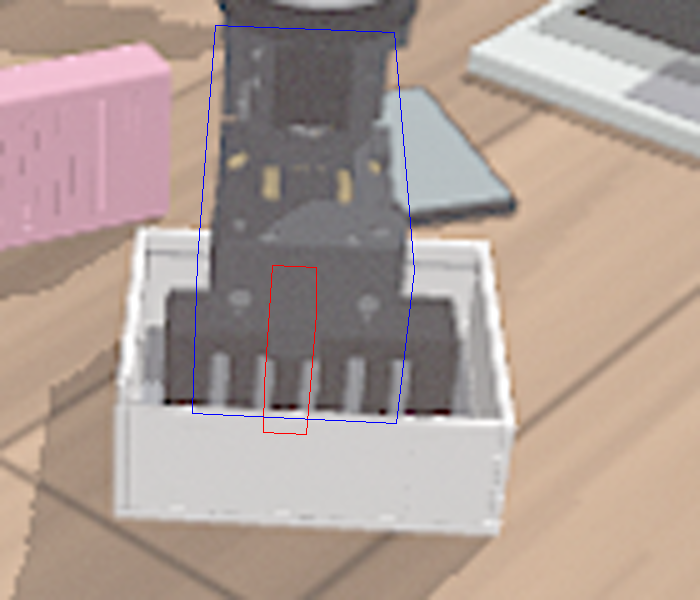

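Run:
```python
from g import *
def box(n,t,R,x,y,z):
    P=[t+R@np.array([a,b,c]) for a in x for b in y for c in z]
    return proj(n,P)
def ov(n,f,s,x0,y0,x1,y1,k,im):
    t=s['ee_pos'];R=s['tool_rot']
    im=np.clip((im[y0:y1,x0:x1,::-1]/255.)**.5*255,0,255).astype(np.uint8)
    im=cv2.resize(im,None,fx=k,fy=k,interpolation=cv2.INTER_CUBIC)
    for (b,col) in [(((-.0175,.0175),(-.06,0),(-.009,.009)),(0,0,255)),(((-.0935,.0935),(-.064,-.13),(-.0375,.0375)),(255,0,0))]:
        if n=='wrist' and col[0]: continue
        h=cv2.convexHull(((box(n,t,R,*b)-[x0,y0])*k).astype(np.int32)); cv2.polylines(im,[h],True,col,1)
    for q in [(-.088,-.078,.062),(.088,-.078,.062),(.088,.078,.062),(-.088,.078,.062)]:
        a=(proj(n,[*cf(*q[:2]),q[2]])[0]-[x0,y0])*k; cv2.circle(im,tuple(a.astype(int).tolist()),4,(0,255,0),1)
    cv2.imwrite(f,im)
s=state(); im=camera('top'); ov('top','pics/t4.png',s,195,100,345,220,5,im)
s=state(); p=camera_params('wrist'); im=camera('wrist'); print(s['t'],s['ee_pos'],state()['ee_pos'])
ov('wrist','pics/w4.png',s,0,0,640,400,1,im)
```

```text
2.85 [0.58477182 0.07679597 0.08742987] [0.5851807  0.07690504 0.08788022]
```

View pics/t4.png

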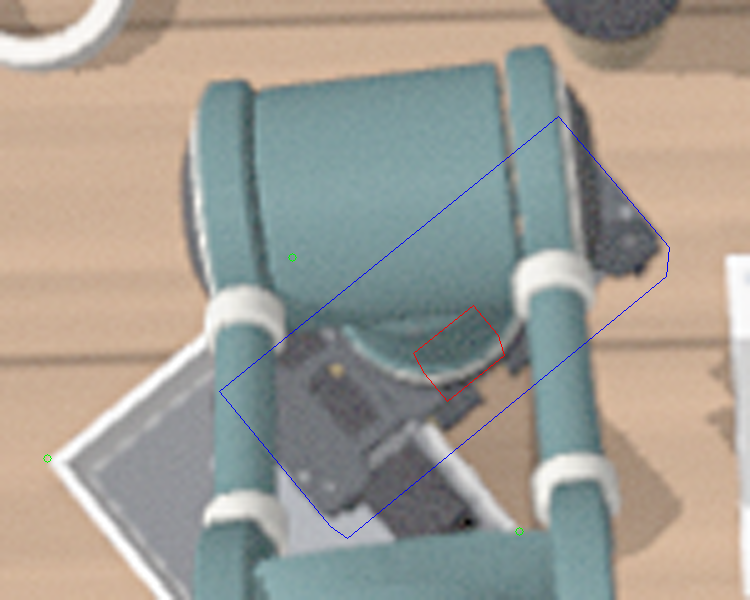

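View pics/w4.png

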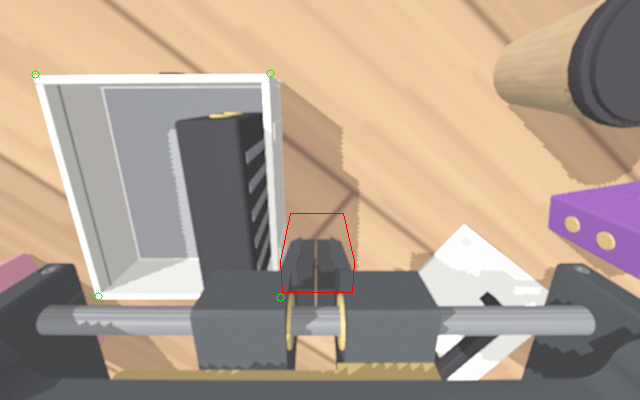

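Run:
```python
from g import *
s=state(); t=s['ee_pos'];R=s['tool_rot'];p=camera_params('wrist')
Rc=cv2.Rodrigues(p['rvec'])[0]; c=-Rc.T@p['tvec']; print('cam in tool',R.T@(c-t),'fwd',R.T@Rc[2],'down',R.T@Rc[1])
for y in (0,-.019,-.045,-.064): print(y,proj('wrist',t+R@np.array([0,y,0])).round(), 'scene crop',((proj('scene',t+R@np.array([0,y,0]))-[300,110])*5).round())
im=camera('wrist')[:,:,::-1]; im=np.clip((im/255.)**.4*255,0,255).astype(np.uint8); cv2.imwrite('pics/w5.png',im); crop('pics/w5.png','pics/w5c.png',180,180,460,380,2.8)
im=camera('scene')[:,:,::-1];im=np.clip((im/255.)**.4*255,0,255).astype(np.uint8); cv2.imwrite('pics/s5.png',im); crop('pics/s5.png','pics/s5c.png',325,140,400,200,10)
print(state()['ee_pos'])
```

```text
cam in tool [-0.00103384 -0.18093567  0.08274611] fwd [-0.00118215  0.94691272 -0.32148859] down [-3.48446638e-04 -3.21489184e-01 -9.46913187e-01]
0 [[317. 226.]] scene crop [[293. 405.]]
-0.019 [[317. 238.]] scene crop [[295. 368.]]
-0.045 [[318. 261.]] scene crop [[299. 316.]]
-0.064 [[318. 282.]] scene crop [[302. 276.]]
[0.58489617 0.07699916 0.08761648]
```

View pics/w5c.png

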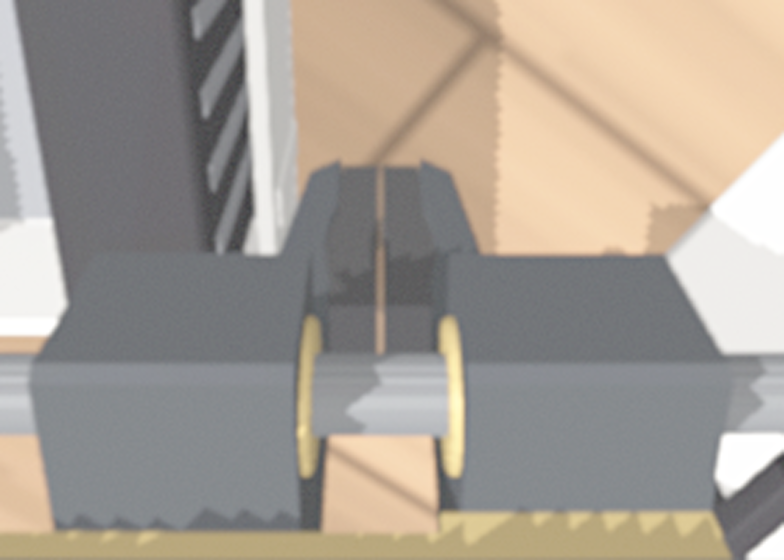

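View pics/s5c.png

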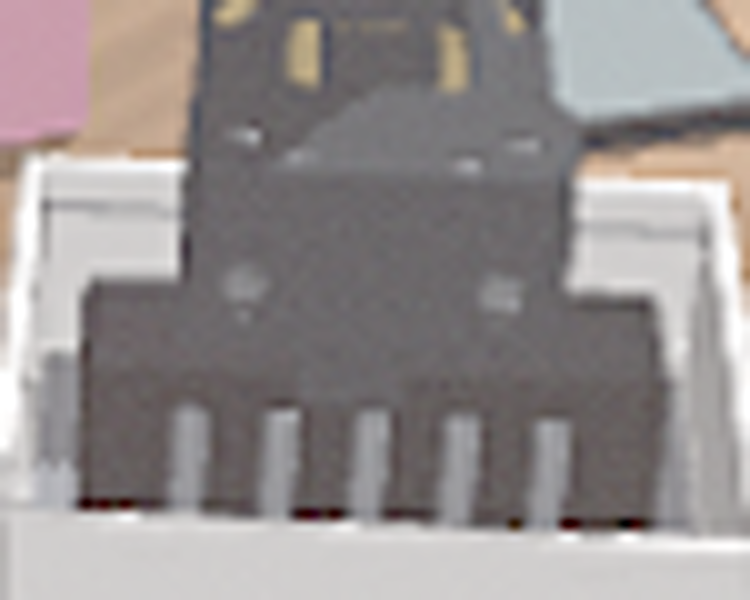

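The wrist and scene views suggest the fingertips are about 37 mm short of the reported TCP. A slow push tests this safely: either the pack moves or nothing touches.

>>> play_rows:
  increments:
    - [[0, 0, 0, -1, 0, 0, -1], [0, 0, 0, -1, 0, 0, -1], [0, 0, 0, -0.5, 0, 0, -1], [0, 0, 0, -0.5, 0, 0, -1], [0, 0, 0, 0, 0, 0, -1]]

```text
t: 3.5
ee_pos: [0.5636, 0.1013, 0.0847]
tool_rot: [[0.62, -0.0, 0.785], [-0.785, 0.0, 0.62], [-0.0, -1.0, -0.0]]
ft_force: [0.2, 0.2, -0.1]
gripper_width: 0.0003
```

Run:
```python
from g import *
print(state()['ee_pos'])
im=camera('wrist')[:,:,::-1]; im=np.clip((im/255.)**.5*255,0,255).astype(np.uint8); cv2.imwrite('pics/w6.png',im)
im=camera('scene')[:,:,::-1];im=np.clip((im/255.)**.4*255,0,255).astype(np.uint8); cv2.imwrite('pics/s6.png',im); crop('pics/s6.png','pics/s6c.png',325,140,400,200,10)
s=state();print(s['ee_pos'],s['ft_force'])
```

```text
[0.56359603 0.10125991 0.08473694]
[0.56414516 0.10071746 0.08477975] [ 0.05447494  0.00201135 -1.27374484]
```

View pics/w6.png

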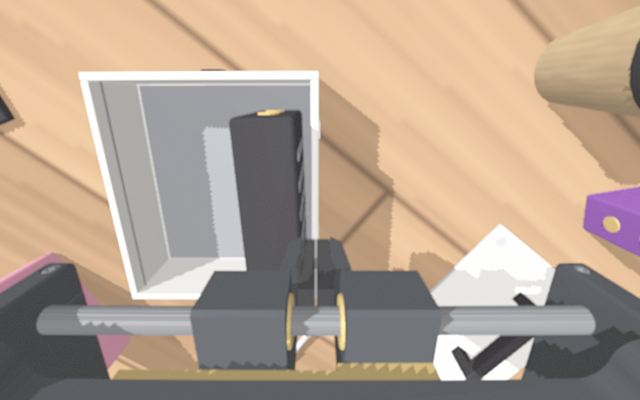

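View pics/s6c.png

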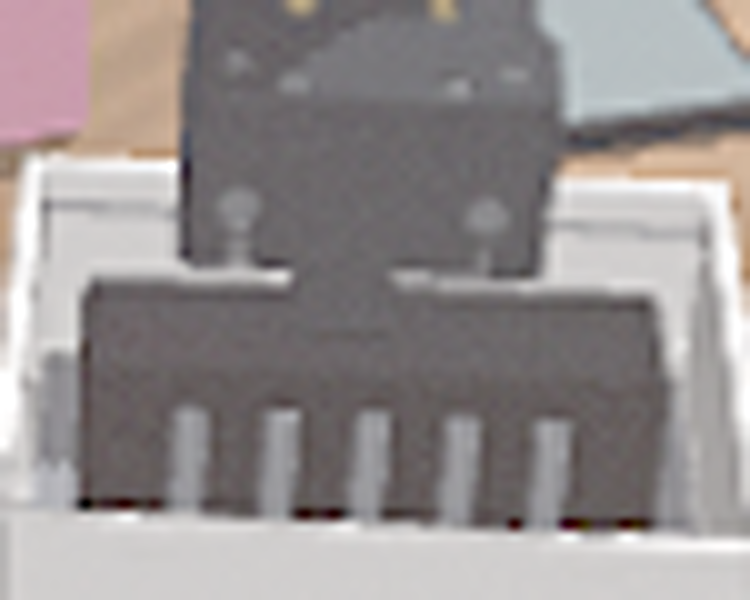

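Run:
```python
from g import *
s=state(); t=s['ee_pos'];R=s['tool_rot']
for y in (0,-.02,-.03,-.035,-.04,-.045):
  for x in (0,.015): print(y,x,proj('scene',t+R@np.array([x,y,0])).round(1),((proj('scene',t+R@np.array([x,y,0]))-[325,140])*10).round(),proj('wrist',t+R@np.array([x,y,0.009])).round(1))
```

```text
0 0 [[357.7 183.5]] [[327. 435.]] [[317.3 213.4]]
0 0.015 [[357.7 187.5]] [[327. 475.]] [[339.7 213.4]]
-0.02 0 [[358.2 175.9]] [[332. 359.]] [[317.4 225.9]]
-0.02 0.015 [[358.2 179.8]] [[332. 398.]] [[342.2 225.9]]
-0.03 0 [[358.5 172. ]] [[335. 320.]] [[317.5 233.2]]
-0.03 0.015 [[358.5 175.9]] [[335. 359.]] [[343.7 233.2]]
-0.035 0 [[358.7 170. ]] [[337. 300.]] [[317.6 237.2]]
-0.035 0.015 [[358.6 173.9]] [[336. 339.]] [[344.6 237.2]]
-0.04 0 [[358.8 168. ]] [[338. 280.]] [[317.7 241.4]]
-0.04 0.015 [[358.8 171.9]] [[338. 319.]] [[345.4 241.4]]
-0.045 0 [[358.9 166. ]] [[339. 260.]] [[317.7 245.9]]
-0.045 0.015 [[358.9 169.9]] [[339. 299.]] [[346.4 245.9]]
```

Confirmed: there was no contact force, and the finger ends at scene (360,174) sit above the pack's top edge. In both views the real tips are about 36 mm behind the reported TCP along the tool axis, so I'll correct for that. Backing off, lowering 4.2 cm, then pushing.

>>> play_rows:
  increments:
    - [[0, 0, 0, 3, 0, 0, -1], [0, 0, 0, 0, 2.1, 0, -1], [0, 0, 0, 0, 2.1, 0, -1], [0, 0, 0, 0, 0, 0, -1], [0, 0, 0, 0, 0, 0, -1]]

```text
t: 4.1
ee_pos: [0.5825, 0.0768, 0.0424]
tool_rot: [[0.619, -0.001, 0.785], [-0.785, -0.0, 0.619], [-0.001, -1.0, -0.001]]
ft_force: [0.1, 0.5, 1.0]
gripper_width: 0.0004
```

Run:
```python
from g import *
print(state()['ee_pos'])
im=camera('scene')[:,:,::-1];im=np.clip((im/255.)**.4*255,0,255).astype(np.uint8); cv2.imwrite('pics/s7.png',im); crop('pics/s7.png','pics/s7c.png',325,140,400,200,10)
s=state();print(s['t'],s['ee_pos'],s['ft_force']);go([*cf(-.008,-.106),.043],38.3)
```

```text
[0.58247109 0.07676805 0.04244161]
4.15 [0.58332175 0.07694645 0.04336079] [-0.74377374 -0.41284817  1.1024746 ]
t 4.15 pos [0.5833 0.0769 0.0434] rotvec deg [-0.03 -0.04  0.02] shift cm after turn [-0.17  0.04  0.34]
```

View pics/s7c.png

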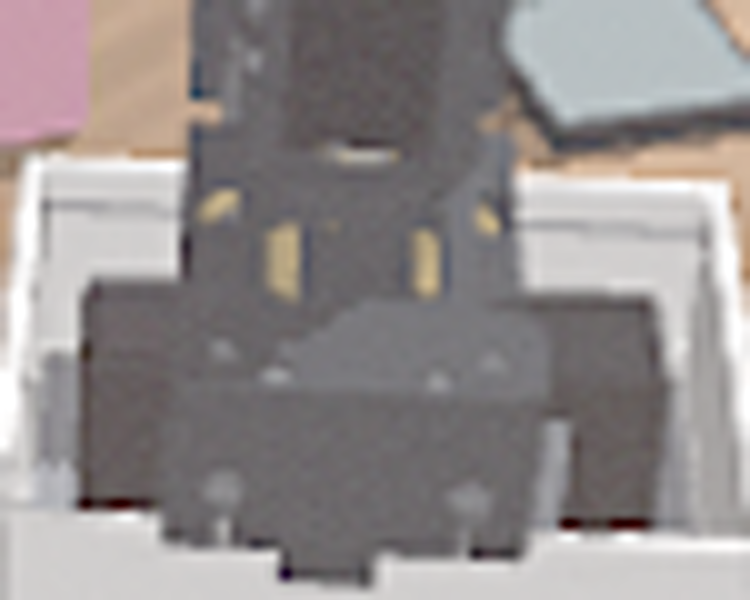

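The finger tip is now in front of the pack, below its top edge. Pushing.

>>> play_rows:
  increments:
    - [[0, 0, 0, -1, 0, 0, -1], [0, 0, 0, -1, 0, 0, -1], [0, 0, 0, -0.6, 0, 0, -1], [0, 0, 0, -0.6, 0, 0, -1], [0, 0, 0, -0.6, 0, 0, -1]]

```text
t: 4.65
ee_pos: [0.5595, 0.1074, 0.0434]
tool_rot: [[0.62, 0.001, 0.785], [-0.785, -0.0, 0.62], [0.001, -1.0, 0.001]]
ft_force: [-0.2, -0.4, 2.6]
gripper_width: 0.0006
```

Run:
```python
from g import *
im=camera('wrist')[:,:,::-1]; im=np.clip((im/255.)**.5*255,0,255).astype(np.uint8); cv2.imwrite('pics/w8.png',im)
s=state();print(s['t'],s['ee_pos'],s['ft_force'])
```

```text
4.7 [0.55862227 0.1079613  0.04315743] [-0.75242184 -0.3855611  -0.45131086]
```

View pics/w8.png

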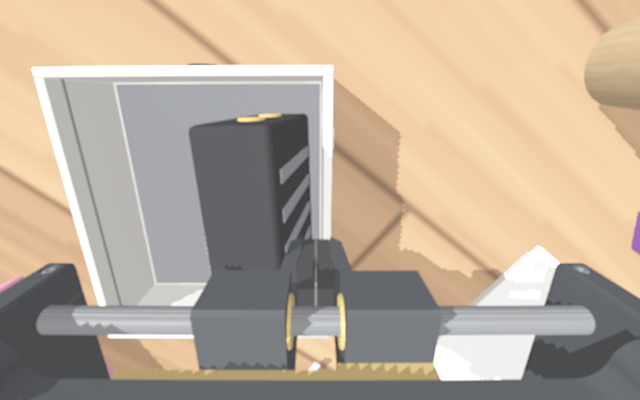

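The pack is leaning left, toward the free side. Continuing the push.

>>> play_rows:
  increments:
    - [[0, 0, 0, -0.7, 0, 0, -1], [0, 0, 0, -0.7, 0, 0, -1], [0, 0, 0, -0.7, 0, 0, -1], [0, 0, 0, -0.4, 0, 0, -1], [0, 0, 0, 0, 0, 0, -1]]

```text
t: 5.2
ee_pos: [0.5431, 0.1269, 0.0425]
tool_rot: [[0.62, -0.001, 0.785], [-0.785, -0.0, 0.62], [-0.0, -1.0, -0.001]]
ft_force: [-0.8, 0.1, 0.0]
gripper_width: 0.0002
```

Run:
```python
from g import *
im=camera('wrist')[:,:,::-1]; im=np.clip((im/255.)**.5*255,0,255).astype(np.uint8); cv2.imwrite('pics/w9.png',im)
s=state();print(s['t'],s['ee_pos'],s['ft_force'])
```

```text
5.25 [0.5434327  0.12670004 0.0426159 ] [-0.56107503 -0.56035578 -1.26337135]
```

View pics/w9.png

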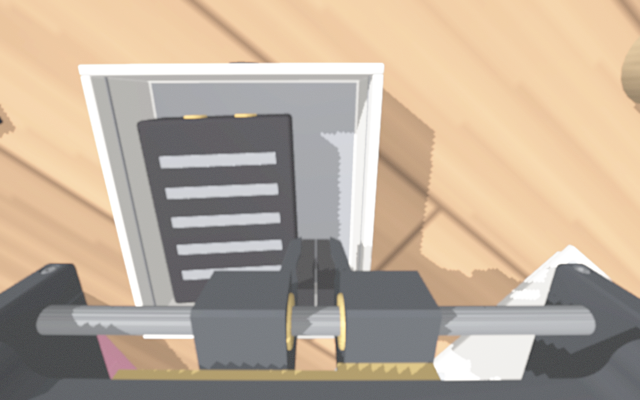

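The pack lies flat in the case, ribbed face up, with corners (140,122), (291,115) and (180,300). Now lifting, opening and turning toward the lid.

>>> play_rows:
  increments:
    - [[0, 0, 0, 0, -4.5, 0, -1], [0, 0, 0, 0, -4.5, 0, 0], [0, 7.46, 0, 0, -2, 0, 1], [0, 7.46, 0, 0, 0, 0, 1], [0, 7.46, 0, 0, 0, 0, 1]]

```text
t: 5.75
ee_pos: [0.545, 0.1264, 0.1545]
tool_rot: [[0.268, 0.003, 0.963], [-0.963, 0.001, 0.268], [0.0, -1.0, 0.003]]
ft_force: [0.1, 0.9, -0.8]
gripper_width: 0.0302
```

>>> play_rows:
  increments:
    - [[0, 7.46, 0, 0, 0, 0, 1], [0, 7.46, 0, 0, 0, 0, 1], [0, 0, 0, 4.3, 0, 0.3, 1], [0, 0, 0, 4.3, 0, 0.3, 1], [0, 0, 0, 4.3, 0, 0.3, 1]]

```text
t: 6.25
ee_pos: [0.5551, -0.0036, 0.1529]
tool_rot: [[0.018, 0.0, 1.0], [-1.0, -0.0, 0.018], [0.0, -1.0, 0.0]]
ft_force: [0.3, 0.4, 0.9]
gripper_width: 0.0702
```

>>> play_rows:
  increments:
    - [[0, 0, 0, 4.3, 0, 0.3, 1], [0, 0, 0, 4.3, 0, 0.3, 1], [0, 0, 0, 4.3, 0, 0.3, 1], [0, 0, 0, 0, 0, 0, 1], [0, 0, 0, 0, 0, 0, 1]]

```text
t: 6.75
ee_pos: [0.566, -0.1322, 0.1526]
tool_rot: [[0.014, -0.0, 1.0], [-1.0, 0.001, 0.014], [-0.001, -1.0, -0.0]]
ft_force: [-0.3, -0.7, 0.5]
gripper_width: 0.088
```

Run:
```python
from g import *
go([.5615,-.1335,.15],1.0)
t=camera('top'); cv2.imwrite('pics/t10.png',t[:,:,::-1]); crop('pics/t10.png','pics/t10c.png',195,140,315,260,5)
p=camera_params('wrist'); s=state(); im=camera('wrist')[:,:,::-1]; cv2.imwrite('pics/w10.png',im)
import pickle; pickle.dump((p,s),open('w10.pkl','wb'))
print(s['ee_pos'])
```

```text
t 6.75 pos [ 0.566  -0.1322  0.1526] rotvec deg [ 0.02 -0.2  -0.03] shift cm after turn [ 0.12  0.26 -0.45]
[ 0.56589898 -0.13112825  0.15252827]
```

View pics/w10.png

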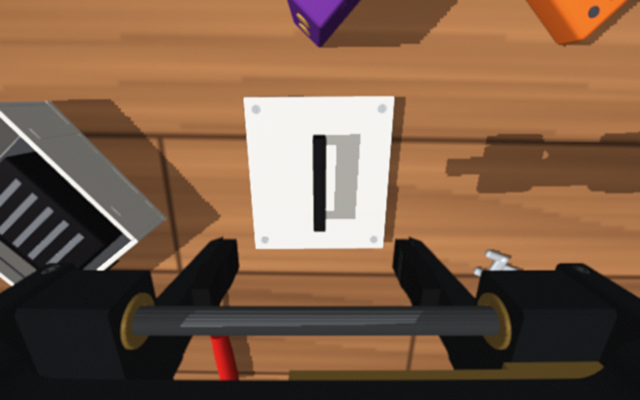

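View pics/t10c.png

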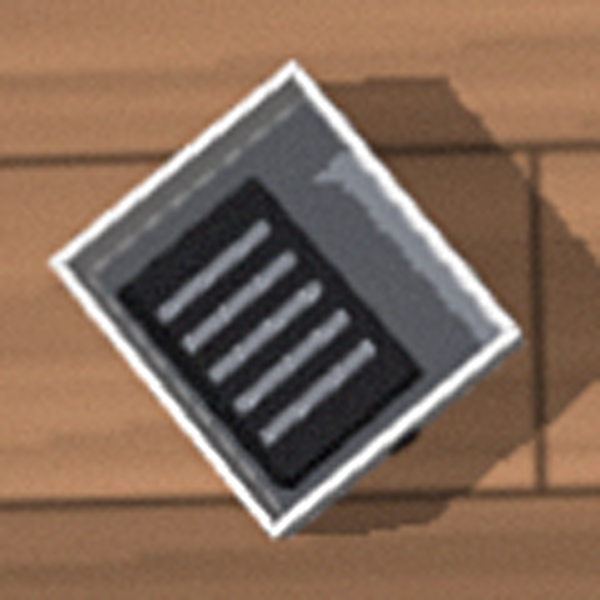

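The case has not moved and the pack is flat inside it. Now refining the lid from the wrist view: plate corners (244,97), (394,97), (384,248), (257,248), bar ends (319,135) and (319,231).

Run:
```python
from m import *
import pickle; p,s=pickle.load(open('w10.pkl','rb'))
im=cv2.imread('pics/w10.png'); g=cv2.cvtColor(im,cv2.COLOR_BGR2GRAY)
W=np.array([at_z('wrist',c,.015,p)[:2] for c in [(244,97),(394.5,96.5),(384,248.5),(257,248.5)]]); print(W.round(4),W.mean(0))
print([np.linalg.norm(W[i]-W[(i+1)%4]).round(4) for i in range(4)], [np.degrees(np.arctan2(*(W[i]-W[j])[::-1])) for i,j in ((0,3),(1,2))])
B=[at_z('wrist',c,.05,p) for c in [(319.5,135),(319,231)]]; print(B,np.mean(B,0))
print(quad('pack',[(257,178),(424,373),(288,488),(118,290)],195,140,5,.043).mean(0)-[.5255,.1685])
crop('pics/w10.png','pics/w10c.png',230,80,410,260,3.3)
```

```text
[[ 0.6472 -0.0554]
 [ 0.65   -0.2114]
 [ 0.4728 -0.2166]
 [ 0.4704 -0.0601]] [ 0.56009501 -0.13588412]
[np.float64(0.1561), np.float64(0.1773), np.float64(0.1565), np.float64(0.1769)] [np.float64(1.54248179725026), np.float64(1.6714549911593686)]
[array([ 0.6136864, -0.1339266,  0.05     ]), array([ 0.5121443 , -0.13537214,  0.05      ])] [ 0.56291535 -0.13464937  0.05      ]
pack 
 [[0.5873, 0.1838], [0.4878, 0.1021], [0.4328, 0.1703], [0.533, 0.254]] c [0.5102 0.1775] L [0.1287 0.0876 0.1305 0.0887] ang [-140.6  128.9   39.9  -52.3]
[-0.015263    0.00904284]
```

View pics/w10c.png

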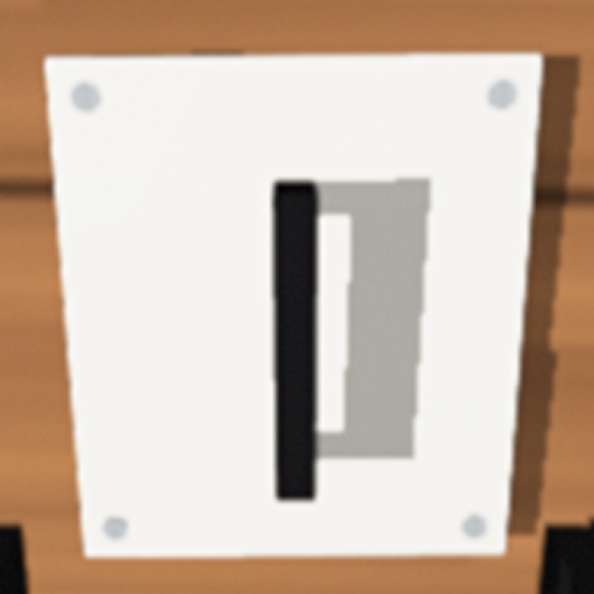

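>>> play_rows:
  increments:
    - [[0, 0, 0, 0.2, 3.5, -0.45, 1], [0, 0, 0, 0, 3.5, 0, 1], [0, 0, 0, 0, 3.5, 0, 1], [0, 0, 0, 0, 2.0, 0, 1], [0, 0, 0, 0, 0, 0, 1]]

```text
t: 7.35
ee_pos: [0.5582, -0.1306, 0.0241]
tool_rot: [[0.019, -0.007, 1.0], [-1.0, 0.002, 0.019], [-0.002, -1.0, -0.007]]
ft_force: [-0.3, 0.1, -0.2]
gripper_width: 0.0881
```

Run:
```python
from g import *
go([.5615,-.1345,-.012],1.2)
im=camera('wrist')[:,:,::-1]; cv2.imwrite('pics/w11.png',im)
im=camera('scene')[:,:,::-1];im=np.clip((im/255.)**.5*255,0,255).astype(np.uint8); cv2.imwrite('pics/s11.png',im); crop('pics/s11.png','pics/s11c.png',210,180,350,310,4.5)
go([.5615,-.1345,-.012],1.2)
```

```text
t 7.35 pos [ 0.5582 -0.1306  0.0241] rotvec deg [ 0.42 -0.1  -0.14] shift cm after turn [0.4  3.61 0.32]
t 7.45 pos [ 0.5617 -0.132   0.028 ] rotvec deg [ 0.03 -0.14 -0.02] shift cm after turn [ 0.25  4.   -0.03]
```

View pics/w11.png

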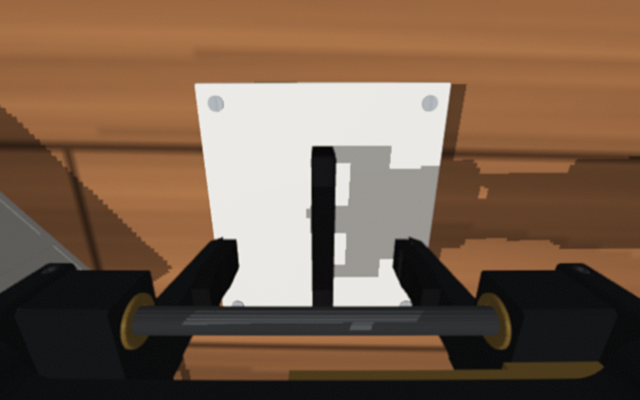

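View pics/s11c.png

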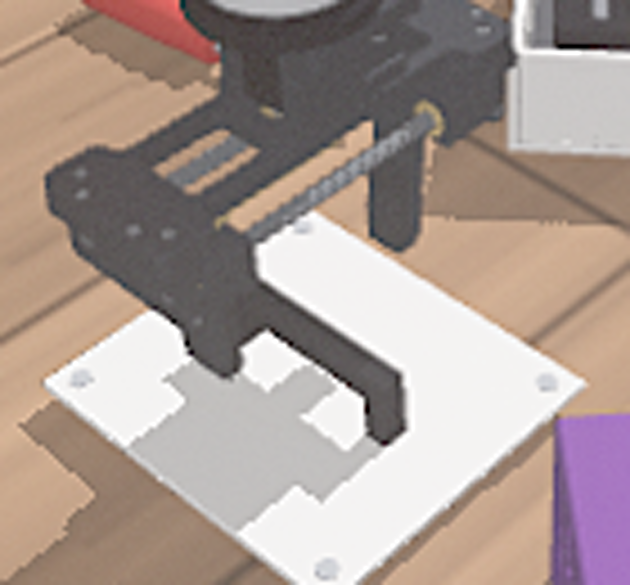

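Run:
```python
from g import *
s=state(); t=s['ee_pos'];R=s['tool_rot']
for y in (0,-.03,-.036,-.042):
  print(y,*[((proj('scene',t+R@np.array([x,y,z]))-[210,180])*4.5).round().tolist() for x,z in ((-.044,.009),(-.06,.009),(-.044,-.009),(.044,.009),(.06,.009))])
```

```text
0 [[400.0, 307.0]] [[425.0, 288.0]] [[371.0, 288.0]] [[251.0, 419.0]] [[222.0, 441.0]]
-0.03 [[398.0, 257.0]] [[424.0, 238.0]] [[368.0, 238.0]] [[245.0, 368.0]] [[215.0, 390.0]]
-0.036 [[397.0, 247.0]] [[423.0, 228.0]] [[368.0, 228.0]] [[244.0, 358.0]] [[214.0, 379.0]]
-0.042 [[397.0, 236.0]] [[423.0, 218.0]] [[367.0, 217.0]] [[243.0, 347.0]] [[212.0, 369.0]]
```

The fingers straddle the bar, and the tip offset measures 35 mm again. Descending 3.9 cm, then closing.

>>> play_rows:
  increments:
    - [[0, 0, 0, 0.25, 1.5, 0, 1], [0, 0, 0, 0, 1.4, 0, 1], [0, 0, 0, 0, 0.9, 0, 1], [0, 0, 0, 0, 0, 0, 1], [0, 0, 0, 0, 0, 0, 1]]

```text
t: 7.95
ee_pos: [0.5614, -0.1358, -0.0106]
tool_rot: [[0.017, -0.001, 1.0], [-1.0, 0.0, 0.017], [-0.0, -1.0, -0.001]]
ft_force: [0.4, -0.5, 0.5]
gripper_width: 0.0879
```

Run:
```python
from g import *
im=camera('scene')[:,:,::-1];im=np.clip((im/255.)**.5*255,0,255).astype(np.uint8); cv2.imwrite('pics/s12.png',im); crop('pics/s12.png','pics/s12c.png',210,180,350,310,4.5)
go([.5615,-.1345,-.011],1.2); print(state()['ft_force'])
```

```text
t 8.0 pos [ 0.5619 -0.1359 -0.0101] rotvec deg [-0.01 -0.25  0.  ] shift cm after turn [-0.14  0.09 -0.04]
[ 0.0300385  -0.0212687  -0.34267544]
```

View pics/s12c.png

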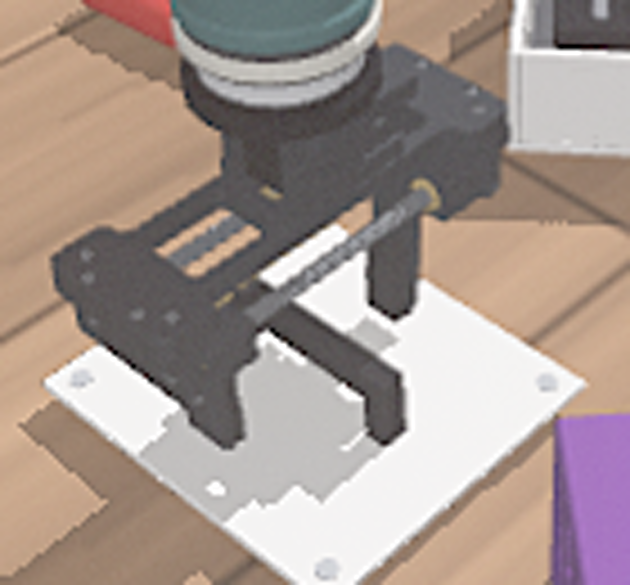

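>>> play_rows:
  increments:
    - [[0, 0, 0, 0, 0, 0, -1], [0, 0, 0, 0, 0, 0, -1], [0, 0, 0, 0, 0, 0, -1], [0, 0, 0, 0, 0, 0, -1], [0, 0, 0, 0, 0, 0, -1]]
  squeeze: 40

```text
t: 8.5
ee_pos: [0.5618, -0.1358, -0.01]
tool_rot: [[0.017, 0.0, 1.0], [-1.0, -0.0, 0.017], [0.0, -1.0, 0.0]]
ft_force: [0.8, 0.5, -0.4]
gripper_width: 0.0501
```

>>> play_rows:
  increments:
    - [[0, 0, 0, 0, 0, 0, -1], [0, 0, 0, 0, 0, 0, -1], [0, 0, 0, 0, 0, 0, -1], [0, 0, 0, 0, 0, 0, -1], [0, 0, 0, 0, 0, 0, -1]]

```text
t: 9.0
ee_pos: [0.5617, -0.1357, -0.0102]
tool_rot: [[0.017, -0.0, 1.0], [-1.0, 0.0, 0.017], [-0.0, -1.0, -0.0]]
ft_force: [-0.5, 0.9, -0.2]
gripper_width: 0.0131
```

>>> play_rows:
  increments:
    - [[0, 0, 0, 0, -1, 0, -1], [0, 0, 0, 0, -2, 0, -1], [0, 0, 0, 0, -3, 0, -1], [0, 0, 0, 0, -4, 0, -1], [0, 0, 0, 0, -2, 0, -1]]

```text
t: 9.5
ee_pos: [0.5633, -0.1363, 0.1137]
tool_rot: [[0.017, 0.004, 1.0], [-1.0, -0.001, 0.017], [0.001, -1.0, 0.004]]
ft_force: [0.9, 0.0, -3.0]
gripper_width: 0.0131
```

Run:
```python
from g import *
cv2.imwrite('pics/w13.png',camera('wrist')[:,:,::-1]);cv2.imwrite('pics/s13.png',camera('scene')[:,:,::-1])
s=state(); print(s['t'],s['ee_pos'],s['ft_force'],s['gripper_width'],s['wrist_torque'])
```

```text
9.6 [ 0.56479092 -0.13667019  0.11436134] [ 0.63653552 -0.65512283 -2.75349406] 0.013724480110045937 [-0.01884389  0.01778756 -0.02468677]
```

View pics/w13.png

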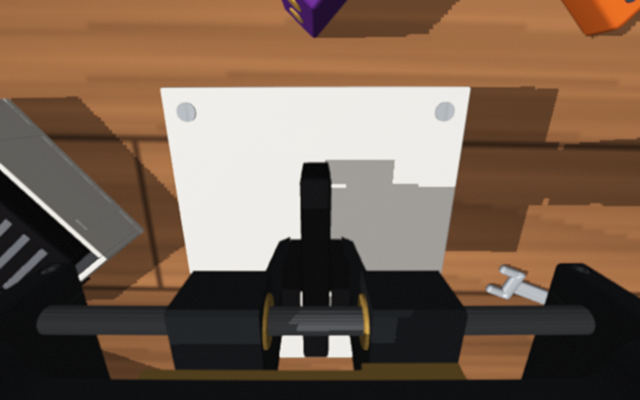

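View pics/s13.png

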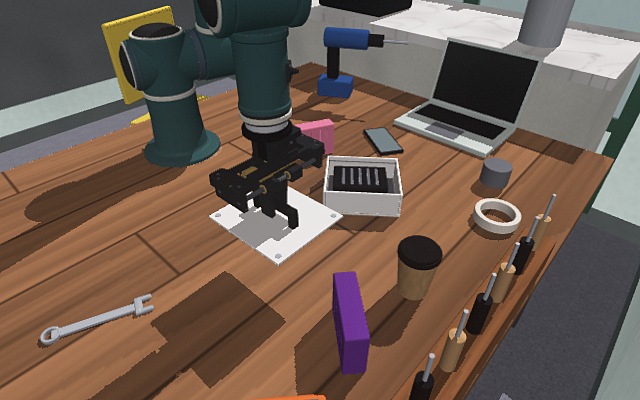

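```bash
cat > lid.py <<'E'
from g import *
def tool_pt(uv,y,s,p):
    c,d=ray('wrist',uv,p); R=s['tool_rot']; c=R.T@(c-s['ee_pos']); d=R.T@d
    return (c+d*(y-c[1])/d[1]).round(4)
E
python3 - <<'E'
from lid import *
s=state();p=camera_params('wrist')
print('corners',[tool_pt(c,-.0252,s,p) for c in [(161,88),(469.5,86.5)]])
print('bar end',tool_pt((316,163),-.060,s,p), 'bolts',[tool_pt(c,-.0252,s,p) for c in [(186,112),(444.5,111.5)]])
go([.5255,.1685,.114],38.3)
E
```

```text
corners [array([-0.0781, -0.0252,  0.0869]), array([ 0.0773, -0.0252,  0.0875])]
bar end [-0.     -0.06    0.0559] bolts [array([-0.0671, -0.0252,  0.0752]), array([ 0.0663, -0.0252,  0.0753])]
t 9.6 pos [ 0.5648 -0.1367  0.1144] rotvec deg [ -0.38 -37.34   0.27] shift cm after turn [-26.38   0.04  15.83]
```

The lid is held: 2.75 N of weight, 13.7 mm opening, centred within 1 mm in the tool. The fit has only 3 mm to spare, so I'll refine the case pose with the static wrist pictures w6 and w9. The wrist camera matched the gripped bar in y better than the top camera did.

Run:
```python
from h import *
crop('pics/w6.png','pics/w6c.png',70,60,340,310,2.4)
crop('pics/w9.png','pics/w9c.png',70,50,400,350,2.2)
```

```text
(no output)
```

View pics/w6c.png

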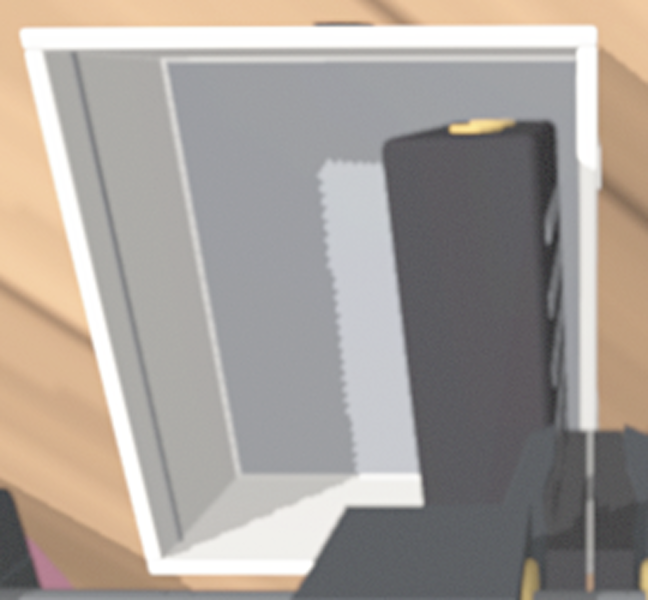

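View pics/w9c.png

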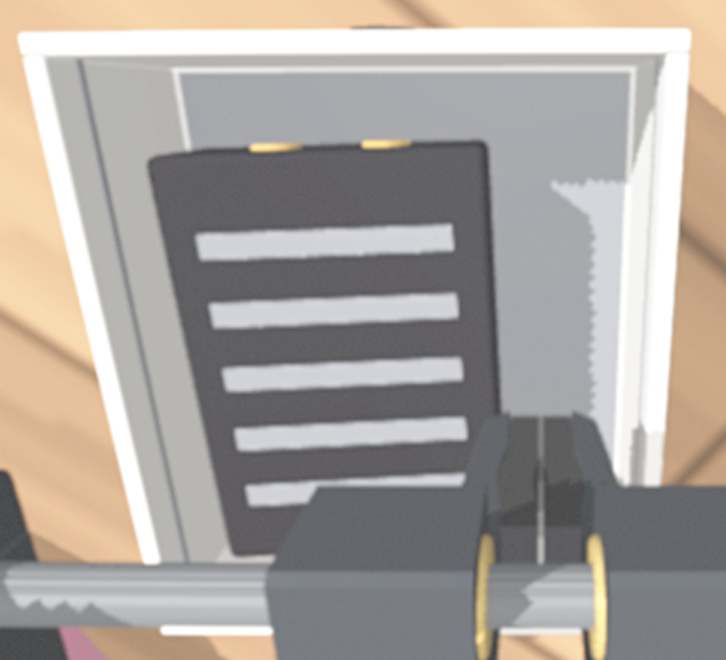

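```bash
cat > fit.py <<'E'
from lid import *
from scipy.optimize import least_squares
s=state();p=camera_params('wrist');Rc=cv2.Rodrigues(p['rvec'])[0]
cam=s['tool_rot'].T@(-Rc.T@p['tvec']-s['ee_pos']); A=Rc@s['tool_rot']  # tool->cam
def par(pos,R):
    R=np.array(R); c=np.array(pos)+R@cam; M=A@R.T
    q=dict(p); q['rvec']=cv2.Rodrigues(M)[0][:,0]; q['tvec']=-M@c; return q
a=np.radians(38.3); R0=np.array([[np.sin(a),0,np.cos(a)],[-np.cos(a),0,np.sin(a)],[0,-1,0]])
p6=par([.5636,.1013,.0847],[[0.62,0,0.785],[-0.785,0,0.62],[0,-1,0]])
p9=par([.5431,.1269,.0425],[[0.62,-.001,0.785],[-0.785,0,0.62],[0,-1,-.001]])
un=lambda c,x0,y0,k:[(c[0]+.5)/k-.5+x0,(c[1]+.5)/k-.5+y0]
obs=[(p6,un((22,31),70,60,2.4),(.088,.078)),(p6,un((597,27),70,60,2.4),(.088,-.078)),(p6,un((150,573),70,60,2.4),(-.088,.078)),
 (p9,un((20,34),70,50,2.2),(.088,.078)),(p9,un((690,29),70,50,2.2),(.088,-.078)),(p9,un((162,634),70,50,2.2),(-.088,.078))]
def pr(v,o): return proj('wrist',[*cf(*o[2],c=v[:2],yaw=v[2]),.062],o[0])[0]-o[1]
for sel in (obs[:3],obs[3:],obs):
    r=least_squares(lambda v:np.concatenate([pr(v,o) for o in sel]),[.5255,.1685,38.3],x_scale=[.01,.01,1]); print(r.x.round(4),r.fun.round(1))
    print([[at_z('wrist',o[1],.062,o[0])[:2].round(4).tolist()] for o in sel])
E
python3 fit.py
```

```text
[ 0.5244  0.1677 38.2683] [-0.3 -0.3 -0.2  0.5  0.6 -0.4]
[[[0.5451, 0.2832]], [[0.6421, 0.161]], [[0.4062, 0.1746]]]
[ 0.5245  0.1675 38.4012] [-0.5  0.  -0.1  0.6  0.8 -1.1]
[[[0.5452, 0.2831]], [[0.6422, 0.1612]], [[0.4059, 0.174]]]
[ 0.5245  0.1676 38.3481] [-0.2 -0.1 -0.2  0.2  0.9 -0.4 -0.5 -0.1 -0.1  0.8  0.5 -1.2]
[[[0.5451, 0.2832]], [[0.6421, 0.161]], [[0.4062, 0.1746]], [[0.5452, 0.2831]], [[0.6422, 0.1612]], [[0.4059, 0.174]]]
```

The wrist pictures agree: case at (0.5245, 0.1676), yaw 38.35°. Turning and carrying the lid over.

>>> play_rows:
  increments:
    - [[0, -7.45, 0, 0, 0, 0, -1], [0, -7.45, 0, 0, 0, 0, -1], [0, -7.45, 0, 0, 0, 0, -1], [0, -7.45, 0, 0, 0, 0, -1], [0, -7.45, 0, 0, 0, 0, -1]]

```text
t: 10.1
ee_pos: [0.5601, -0.1353, 0.1076]
tool_rot: [[0.623, -0.004, 0.782], [-0.782, 0.001, 0.623], [-0.003, -1.0, -0.002]]
ft_force: [0.2, 0.7, -3.2]
gripper_width: 0.0135
```

>>> play_rows:
  increments:
    - [[0, 0, 0, -1.5, 0, 0.9, -1], [0, 0, 0, -3, 0, 1.8, -1], [0, 0, 0, -3.3, 0, 2, -1], [0, 0, 0, -3.3, 0, 2, -1], [0, 0, 0, -3.3, 0, 2, -1]]

```text
t: 10.6
ee_pos: [0.5391, 0.0333, 0.1084]
tool_rot: [[0.616, -0.003, 0.788], [-0.788, 0.0, 0.616], [-0.002, -1.0, -0.002]]
ft_force: [0.7, -0.1, -2.9]
gripper_width: 0.0132
```

>>> play_rows:
  increments:
    - [[0, 0, 0, -3.3, 0, 2, -1], [0, 0, 0, -3.3, 0, 2, -1], [0, 0, 0, -2.5, 0, 1.5, -1], [0, 0, 0, -1.5, 0, 0.9, -1], [0, 0, 0, 0, 0, 0, -1]]

```text
t: 11.1
ee_pos: [0.5237, 0.1567, 0.1085]
tool_rot: [[0.619, -0.003, 0.785], [-0.785, 0.0, 0.619], [-0.002, -1.0, -0.002]]
ft_force: [-0.2, -0.4, -1.2]
gripper_width: 0.0132
```

Run:
```python
from g import *
go([.5255,.1679,.065],38.35)
```

```text
t 11.1 pos [0.5237 0.1567 0.1085] rotvec deg [ 0.1  -0.07 -0.11] shift cm after turn [-0.76  4.35  0.84]
```

>>> play_rows:
  increments:
    - [[0, 0, 0, -0.76, 1.5, 0.84, -1], [0, 0, 0, 0, 1.5, 0, -1], [0, 0, 0, 0, 1.3, 0, -1], [0, 0, 0, 0, 0, 0, -1], [0, 0, 0, 0, 0, 0, -1]]

```text
t: 11.6
ee_pos: [0.5268, 0.1643, 0.0655]
tool_rot: [[0.618, -0.002, 0.786], [-0.786, -0.001, 0.618], [-0.001, -1.0, -0.002]]
ft_force: [0.2, -0.4, -2.3]
gripper_width: 0.0133
```

>>> play_rows:
  increments:
    - [[0, 0, 0, 0, 0, 0, -1], [0, 0, 0, 0, 0, 0, -1], [0, 0, 0, 0, 0, 0, -1]]

```text
t: 11.9
ee_pos: [0.5283, 0.1652, 0.0676]
tool_rot: [[0.618, 0.001, 0.786], [-0.786, 0.0, 0.618], [0.001, -1.0, 0.001]]
ft_force: [0.1, -0.3, -1.9]
gripper_width: 0.0132
```

Run:
```python
from lid import *
go([.5255,.1679,.042],38.35)
im=camera('wrist')[:,:,::-1]; cv2.imwrite('pics/w14.png',im)
im=camera('scene')[:,:,::-1]; cv2.imwrite('pics/s14.png',im); crop('pics/s14.png','pics/s14c.png',300,120,430,230,6)
go([.5255,.1679,.042],38.35)
```

```text
t 11.9 pos [0.5283 0.1652 0.0676] rotvec deg [-0.08 -0.16  0.03] shift cm after turn [-0.38  2.56 -0.05]
t 12.0 pos [0.5281 0.1652 0.0674] rotvec deg [-0.05 -0.15  0.02] shift cm after turn [-0.37  2.54 -0.03]
```

View pics/w14.png

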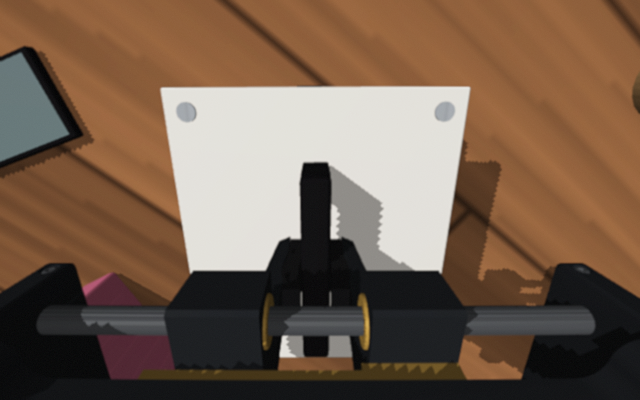

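View pics/s14c.png

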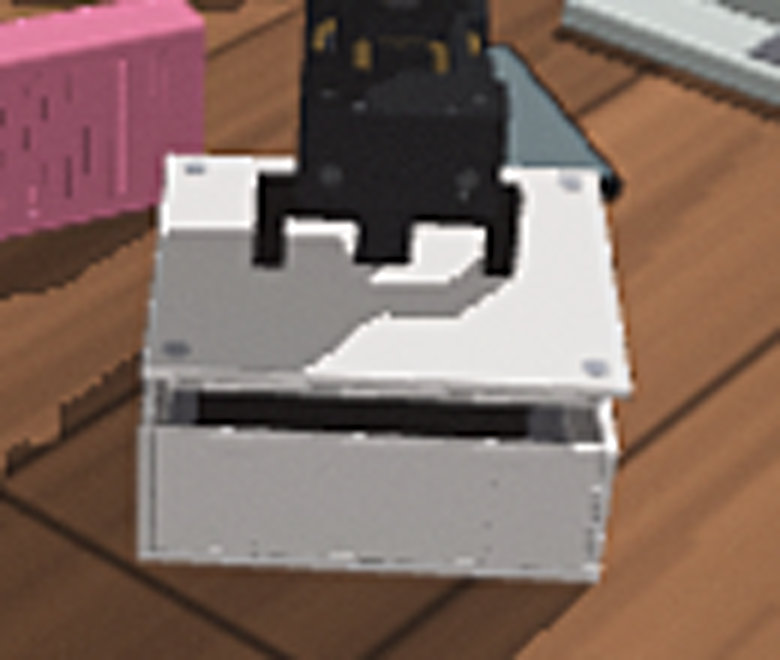

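>>> play_rows:
  increments:
    - [[0, -0.15, 0, -0.38, 0.6, -0.05, -1], [0, 0, 0, 0, 0, 0, -1], [0, 0, 0, 0, 0, 0, -1], [0, 0, 0, 0, 0, 0, -1]]

```text
t: 12.4
ee_pos: [0.5248, 0.1679, 0.0607]
tool_rot: [[0.621, -0.0, 0.784], [-0.784, -0.0, 0.621], [-0.0, -1.0, -0.0]]
ft_force: [-0.1, -0.5, -1.8]
gripper_width: 0.0133
```

Run:
```python
from lid import *
go([.5255,.1679,.042],38.35)
im=camera('scene')[:,:,::-1]; cv2.imwrite('pics/s15.png',im); crop('pics/s15.png','pics/s15c.png',300,130,430,230,6)
im=camera('top')[:,:,::-1]; cv2.imwrite('pics/t15.png',im); crop('pics/t15.png','pics/t15c.png',195,140,315,260,5)
go([.5255,.1679,.042],38.35)
```

```text
t 12.4 pos [0.5248 0.1679 0.0607] rotvec deg [ 0.01  0.02 -0.  ] shift cm after turn [0.05 1.87 0.06]
t 12.5 pos [0.525  0.1679 0.0609] rotvec deg [-0.01  0.02  0.01] shift cm after turn [0.03 1.89 0.04]
```

View pics/s15c.png

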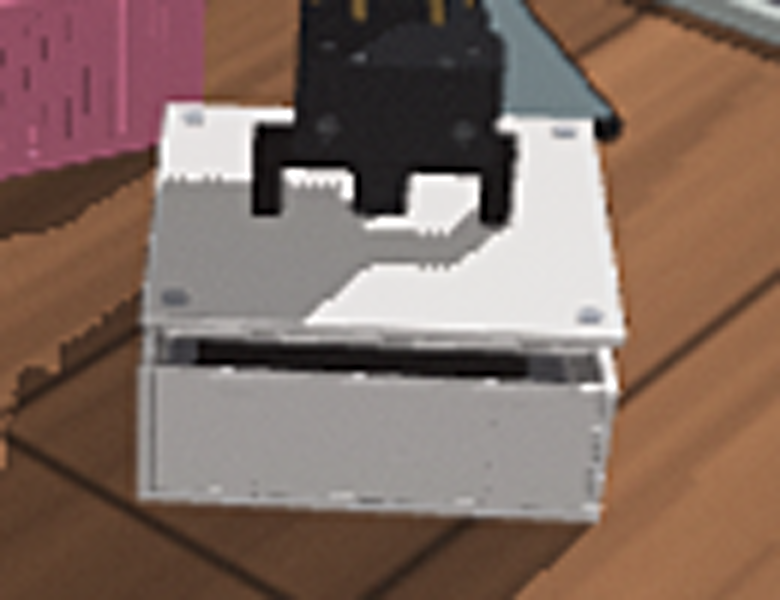

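View pics/t15c.png

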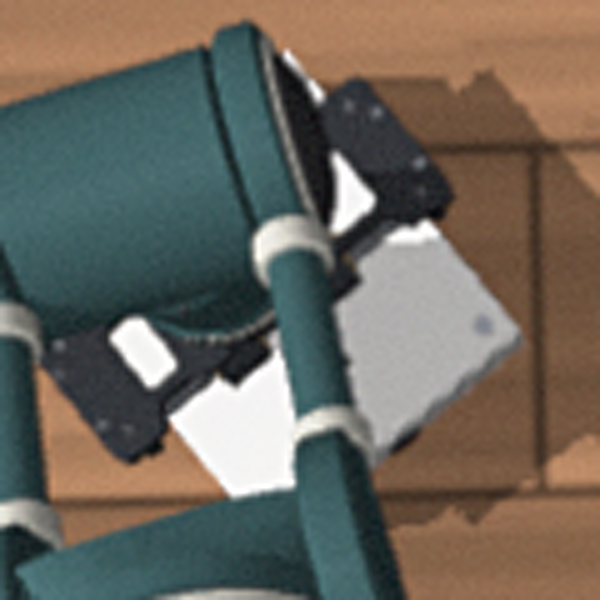

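Run:
```python
from lid import *
un=lambda c,x0,y0,k:[(c[0]+.5)/k-.5+x0,(c[1]+.5)/k-.5+y0]
C=np.array([.5245,.1676]);a=np.radians(38.35);X=np.array([np.cos(a),np.sin(a)]);Y=np.array([-X[1],X[0]])
def sh(n,c,z,x0,y0,k,nom):
    w=at_z(n,un(c,x0,y0,k),z)[:2]-C; print(n,c,'case xy',np.array([w@X,w@Y]).round(4),'nom',nom)
z=state()['ee_pos'][2]+.0252; print(z)
print('case'); sh('scene',(140,366),.062,300,130,6,(-.088,-.078)); sh('scene',(618,389),.062,300,130,6,(.088,-.078))
print('lid'); sh('scene',(143,322),z,300,130,6,(-.088,-.078)); sh('scene',(627,338),z,300,130,6,(.088,-.078)); sh('scene',(165,102),z,300,130,6,(-.088,.078));sh('scene',(594,118),z,300,130,6,(.088,.078))
print('top lid'); sh('top',(522,336),z,195,140,5,(-.088,-.078)); 
print('top case');[sh('top',c,.062,195,140,5,0) for c in [(293,62),(518,332),(275,537),(53,261)]]
```

```text
0.08608383663361402
case
scene (140, 366) case xy [-0.0862 -0.0777] nom (-0.088, -0.078)
scene (618, 389) case xy [ 0.0894 -0.0783] nom (0.088, -0.078)
lid
scene (143, 322) case xy [-0.0848 -0.0837] nom (-0.088, -0.078)
scene (627, 338) case xy [ 0.0894 -0.08  ] nom (0.088, -0.078)
scene (165, 102) case xy [-0.0869  0.0758] nom (-0.088, 0.078)
scene (594, 118) case xy [0.0898 0.0769] nom (0.088, 0.078)
top lid
top (522, 336) case xy [-0.0901 -0.0766] nom (-0.088, -0.078)
top case
top (293, 62) case xy [ 0.0889 -0.0766] nom 0
top (518, 332) case xy [-0.0852 -0.0768] nom 0
top (275, 537) case xy [-0.0864  0.077 ] nom 0
top (53, 261) case xy [0.0881 0.0765] nom 0
```

Run:
```python
from lid import *
im=cv2.imread('pics/t15.png')
a=cv2.resize(im[180:240,240:305],None,fx=8,fy=8,interpolation=cv2.INTER_CUBIC)
P=lambda v,z:[(proj('top',[*cf(x,y,c=(.5245,.1676),yaw=38.35),z])[0]) for x,y in v]
for z,col in ((.0861,(0,0,255)),(.062,(0,255,0))):
    for q in P([(-.088,-.078),(.088,-.078),(-.088,.078),(.088,.078)],z):
        print(z,q.round(1)); cv2.circle(a,tuple((((q-[240,180])+.5)*8-.5).astype(int).tolist()),4,col,1)
cv2.imwrite('pics/t15d.png',a)
crop('pics/t15.png','pics/t15e.png',230,140,270,170,10)
```

```text
0.0861 [298.9 205.8]
0.0861 [252.6 150. ]
0.0861 [248.3 247.8]
0.0861 [202.4 191.1]
0.062 [299.3 206.6]
0.062 [253.9 151.9]
0.062 [249.7 247.8]
0.062 [204.8 192.2]
```

View pics/t15d.png

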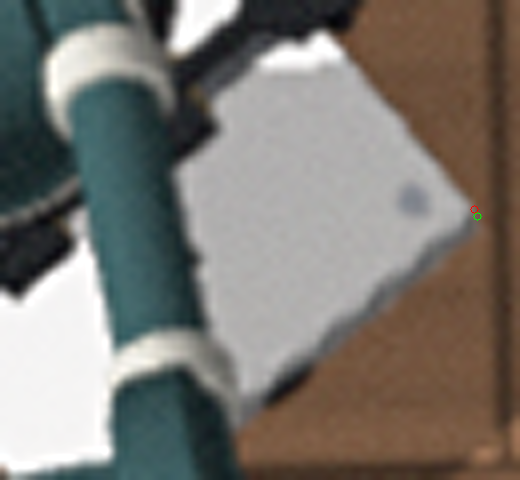

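View pics/t15e.png

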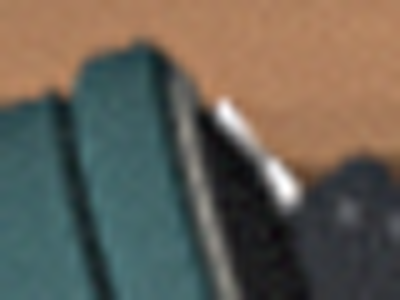

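The top view puts the near lid corner at (299.2, 206.1), within about 0.3 px of the prediction. Scene and top both hint the lid sits about 1 mm toward -y, so I'll nudge 0.8 mm and lower gently while watching the force.

>>> play_rows:
  increments:
    - [[0, 0, 0, -0.05, 0.4, 0.03, -1], [0, 0, 0, 0, 0.3, 0, -1], [0, 0, 0, 0, 0.3, 0, -1], [0, 0, 0, 0, 0.3, 0, -1], [0, 0, 0, 0, 0, 0, -1]]

```text
t: 13.0
ee_pos: [0.5242, 0.1683, 0.047]
tool_rot: [[0.621, -0.001, 0.784], [-0.784, -0.0, 0.621], [-0.001, -1.0, -0.001]]
ft_force: [-0.3, -0.6, -2.7]
gripper_width: 0.0132
```

Run:
```python
from lid import *
go([.5255,.1679,.042],38.35); s=state(); print(s['ft_force'],s['wrist_torque'])
im=camera('scene')[:,:,::-1]; cv2.imwrite('pics/s16.png',im); crop('pics/s16.png','pics/s16c.png',310,140,420,230,7)
```

```text
t 13.0 pos [0.5242 0.1683 0.047 ] rotvec deg [ 0.07  0.01 -0.03] shift cm after turn [0.11 0.5  0.08]
[-0.27240725 -0.5668296  -2.68479714] [-0.00287595 -0.01292461  0.01587733]
```

View pics/s16c.png

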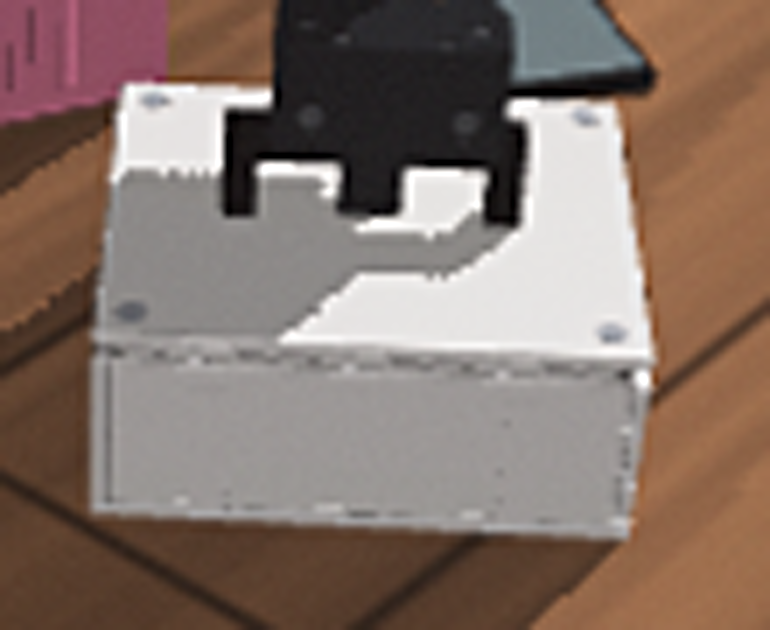

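It is entering cleanly with no contact force. Last 5 mm slowly.

>>> play_rows:
  increments:
    - [[0, 0, 0, 0, 0.15, 0, -1], [0, 0, 0, 0, 0.15, 0, -1], [0, 0, 0, 0, 0, 0, -1]]

```text
t: 13.35
ee_pos: [0.5247, 0.1684, 0.0446]
tool_rot: [[0.621, -0.0, 0.784], [-0.784, -0.0, 0.621], [-0.0, -1.0, -0.0]]
ft_force: [-0.4, 0.4, -3.1]
gripper_width: 0.0131
```

>>> play_rows:
  increments:
    - [[0, 0, 0, 0, 0.1, 0, -1], [0, 0, 0, 0, 0.1, 0, -1], [0, 0, 0, 0, 0, 0, -1]]

```text
t: 13.65
ee_pos: [0.5247, 0.1684, 0.0426]
tool_rot: [[0.621, -0.0, 0.784], [-0.784, -0.0, 0.621], [-0.0, -1.0, -0.0]]
ft_force: [0.6, 0.2, -2.6]
gripper_width: 0.0133
```

>>> play_rows:
  increments:
    - [[0, 0, 0, 0, 0.1, 0, -1], [0, 0, 0, 0, 0, 0, -1]]

```text
t: 13.85
ee_pos: [0.5249, 0.1685, 0.0418]
tool_rot: [[0.621, 0.0, 0.784], [-0.784, 0.0, 0.621], [0.0, -1.0, 0.0]]
ft_force: [-0.5, -0.0, -2.6]
gripper_width: 0.0131
```

>>> play_rows:
  increments:
    - [[0, 0, 0, 0, 0.1, 0, -1], [0, 0, 0, 0, 0, 0, -1]]

```text
t: 14.05
ee_pos: [0.5249, 0.1685, 0.0417]
tool_rot: [[0.621, -0.0, 0.784], [-0.784, 0.0, 0.621], [-0.0, -1.0, -0.0]]
ft_force: [-3.2, -0.3, 5.3]
gripper_width: 0.0132
```

Contact at ee z 0.0417, against an expected 0.042. Checking before release.

Run:
```python
from lid import *
im=camera('scene')[:,:,::-1]; cv2.imwrite('pics/s17.png',im); crop('pics/s17.png','pics/s17c.png',310,140,420,230,7); print(state()['ft_force'],state()['ee_pos'])
```

```text
[-2.50538915 -0.5531685   6.54307745] [0.52492406 0.16850457 0.04173413]
```

View pics/s17c.png

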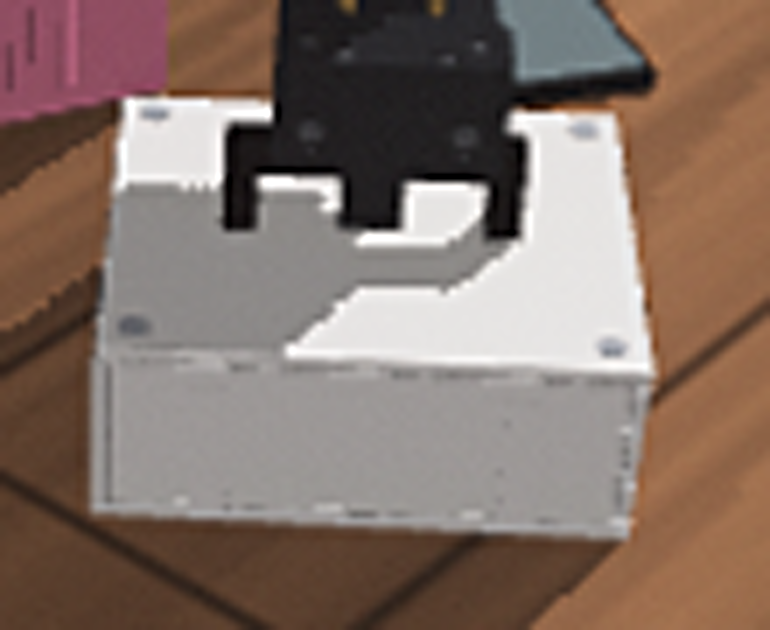

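The lid is closed on the rim all along the visible side. Releasing.

>>> play_rows:
  increments:
    - [[0, 0, 0, 0, 0, 0, -0.5], [0, 0, 0, 0, 0, 0, -0.2], [0, 0, 0, 0, 0, 0, 0], [0, 0, 0, 0, 0, 0, 0.3], [0, 0, 0, 0, 0, 0, 0.3]]

```text
t: 14.6
ee_pos: [0.5248, 0.1685, 0.0407]
tool_rot: [[0.621, -0.0, 0.784], [-0.784, 0.0, 0.621], [-0.0, -1.0, -0.0]]
ft_force: [0.3, -0.2, 0.5]
gripper_width: 0.0514
```

>>> play_rows:
  increments:
    - [[0, 0, 0, 0, -1, 0, 0.3], [0, 0, 0, 0, -3, 0, 0.3], [0, 0, 0, 0, -4, 0, 0.3], [0, 0, 0, 0, -4, 0, 0.3], [0, 0, 0, 0, -3, 0, 0.3]]

```text
t: 15.1
ee_pos: [0.5258, 0.1687, 0.1945]
tool_rot: [[0.621, 0.003, 0.784], [-0.784, 0.001, 0.621], [0.001, -1.0, 0.003]]
ft_force: [-0.4, 0.1, 0.4]
gripper_width: 0.0573
```

>>> play_rows:
  increments:
    - [[0, 0, 0, 4, 0, -3, 0.3], [0, 0, 0, 4, 0, -3, 0.3], [0, 0, 0, 4, 0, -3, 0.3], [0, 0, 0, 4, 0, -3, 0.3], [0, 0, 0, 4, 0, 0, 0.3]]

```text
t: 15.6
ee_pos: [0.5531, -0.0657, 0.1918]
tool_rot: [[0.619, -0.0, 0.785], [-0.785, -0.001, 0.619], [0.0, -1.0, -0.001]]
ft_force: [0.8, 0.3, 0.1]
gripper_width: 0.0569
```

>>> play_rows:
  increments:
    - [[0, 0, 0, 4, 0, 0, 0.3], [0, 0, 0, 4, 0, 0, 0.3], [0, 0, 0, 0, 0, 0, 0.3], [0, 0, 0, 0, 0, 0, 0.3]]

```text
t: 16.0
ee_pos: [0.6045, -0.1262, 0.191]
tool_rot: [[0.619, -0.0, 0.785], [-0.785, 0.0, 0.619], [-0.001, -1.0, -0.0]]
ft_force: [-0.1, 1.3, 0.6]
gripper_width: 0.0572
```

Run:
```python
from lid import *
s=state(); print(s['t'],s['ee_pos'],s['ft_force'],s['gripper_width'])
im=camera('scene')[:,:,::-1]; cv2.imwrite('pics/s18.png',im); crop('pics/s18.png','pics/s18c.png',310,140,420,230,7)
im=camera('top')[:,:,::-1]; cv2.imwrite('pics/t18.png',im); crop('pics/t18.png','pics/t18c.png',195,140,315,260,5)
```

```text
16.0 [ 0.60454924 -0.12615102  0.19097277] [-0.13040983  1.34249558  0.58278587] 0.05724954314606151
```

View pics/s18.png

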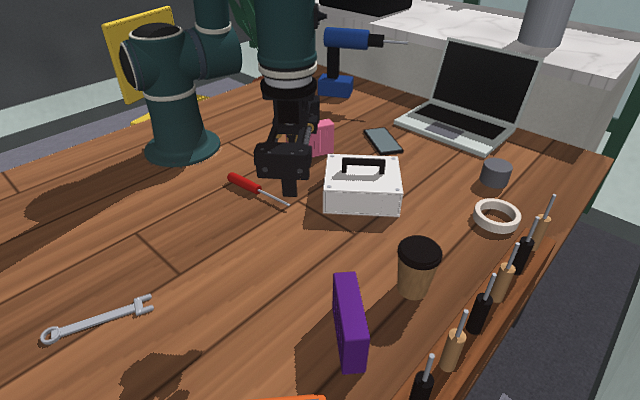

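View pics/s18c.png

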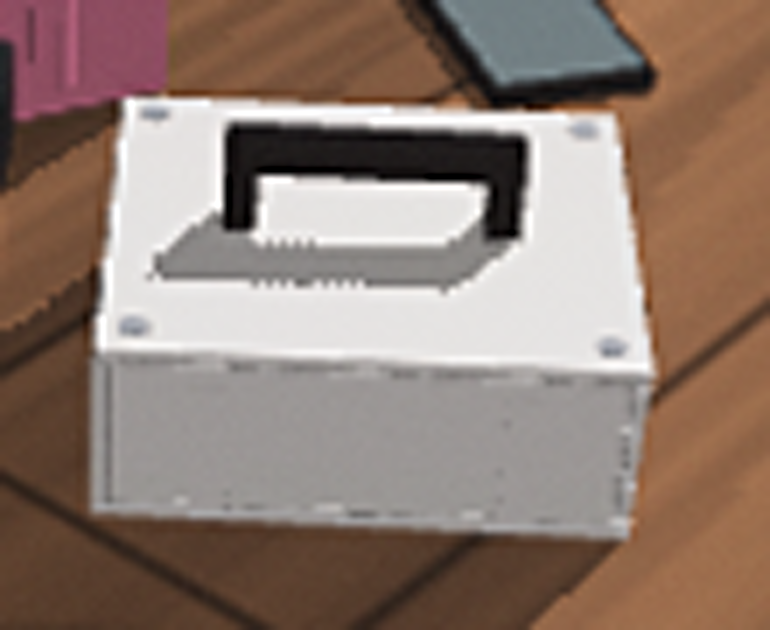

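View pics/t18c.png

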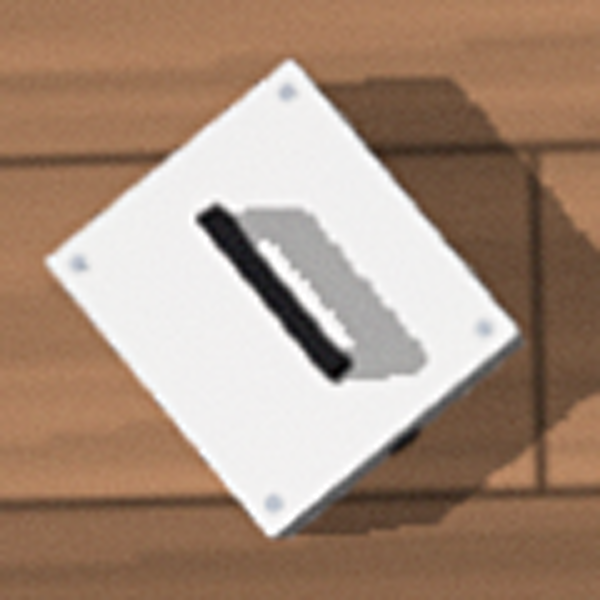

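Run:
```python
from m import *
quad('lid',[(291,58),(521,335),(273,538),(44,261)],195,140,5,.067)
quad('case0',[(293,62),(518,332),(275,537),(53,261)],195,140,5,.062)
```

```text
lid 
 [[0.6428, 0.163], [0.5034, 0.0529], [0.4084, 0.1746], [0.5457, 0.2856]] c [0.5251 0.169 ] L [0.1777 0.1544 0.1765 0.1564] ang [-141.7  128.    39.   -51.6]
case0 
 [[0.6418, 0.1627], [0.5053, 0.0545], [0.4089, 0.1744], [0.5461, 0.2823]] c [0.5255 0.1685] L [0.1742 0.1539 0.1746 0.1531] ang [-141.6  128.8   38.2  -51.3]
```

Within 1 mm and about 0.3° of centred, with the cup standing and the gripper clear. Handing in.

```bash
python3 -c "
from bench import *
print(hand_in())"
```

```text
the job is handed in; nothing more can be done
None
```

I tipped the pack flat with the closed fingers, lowered the lid onto the case until it met the rim, let go and backed away. I handed in at about 16 s, and hand_in gave no verdict.

**Last checks:**
- **Lid:** in the top view it sits within about 1 mm and roughly 0.3° of the case. It met the rim at tool height 0.0417 m, against 0.042 m expected. The scene view shows it level, with no gap along the visible sides.
- **Pack:** it lay flat in the case before the lid went on, its centre about 18 mm from the case's centre.
- **Cup and gripper:** the cup is still standing. The gripper is open and clear of everything.

**What disagreed:**
- **Fingertips:** the real tips are about 35 mm short of the reported TCP, seen in both the wrist and scene cameras. My first push passed over the pack without touching it, so I applied that offset to all later heights.
- **Top camera:** it differed from the wrist camera and the gripped bar by about 1–2 mm. I used the wrist measurements to place the lid, plus a nudge of about 0.6 mm that the scene and top views suggested.

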